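# Load and tare the seed-drying balance

### The job

Set up the seed-drying balance: take every orange sample box out of the packed rack, tilting each one forward by its pull tab to free it from under the keeper rail, and stand them upright on the balance pan with their tabs to the front, leaving the white boxes in the rack. Then lay the retaining bar flat into the notches of the two posts on the pan, centred, so that it bridges the boxes behind their tabs. Finally, with everything on the pan, turn the dial by its black knob until the blue zero mark lines up with the red pointer, and leave all at rest.

Things in the scene. Friction and masses are not known exactly. Their poses are not given: they have to be found in the camera images.
- orange_1: loose orange sample box, body 60 (x) x 44 (y) x 80 mm (z), 0.14 to 0.24 kg, with a black pull tab on top: 10 mm thick along x, 30 mm wide along y, z = 80 to 108 mm, its middle at x = -16 mm (-x is the front). Origin: centre of the underside, z up. Starts upright in the rack, axes parallel to the rack's, 1.5 mm from its neighbours. None if absent in this run.
- orange_2: loose orange sample box, body 60 (x) x 44 (y) x 80 mm (z), 0.14 to 0.24 kg, with a black pull tab on top: 10 mm thick along x, 30 mm wide along y, z = 80 to 108 mm, its middle at x = -16 mm (-x is the front). Origin: centre of the underside, z up. Starts upright in the rack, axes parallel to the rack's, 1.5 mm from its neighbours. None if absent in this run.
- orange_3: loose orange sample box, body 60 (x) x 44 (y) x 80 mm (z), 0.14 to 0.24 kg, with a black pull tab on top: 10 mm thick along x, 30 mm wide along y, z = 80 to 108 mm, its middle at x = -16 mm (-x is the front). Origin: centre of the underside, z up. Starts upright in the rack, axes parallel to the rack's, 1.5 mm from its neighbours. None if absent in this run.
- white_1: loose white sample box, body 60 (x) x 44 (y) x 80 mm (z), 0.14 to 0.24 kg, with a grey pull tab on top: 10 mm thick along x, 30 mm wide along y, z = 80 to 108 mm, its middle at x = -16 mm (-x is the front). Origin: centre of the underside, z up. Starts upright in the rack, axes parallel to the rack's, 1.5 mm from its neighbours. Stays in the rack.
- white_2: loose white sample box, body 60 (x) x 44 (y) x 80 mm (z), 0.14 to 0.24 kg, with a grey pull tab on top: 10 mm thick along x, 30 mm wide along y, z = 80 to 108 mm, its middle at x = -16 mm (-x is the front). Origin: centre of the underside, z up. Starts upright in the rack, axes parallel to the rack's, 1.5 mm from its neighbours. Stays in the rack.
- rack: fixed grey rack, row of boxes along its y. Origin: centre of its underside; -x is the open front. Inside: floor 4 mm up, x = -32 to 31.5 mm, 234 mm wide. Front lip top 16 mm up. A keeper rail (underside 92 mm up, from x = 21.5 mm back) overhangs the rear of the boxes: tilt a box forward about its front bottom edge by 0.2 to 0.35 rad, raise it 15 mm, bring it 35 mm forward, then lift it.
- bar: loose flat steel retaining bar, 30 (x) x 240 (y) x 12 mm (z), with a green grip block on its middle: 12 mm thick along x, 50 mm long along y, top 53 mm above the underside. Origin: centre of the underside; y along the bar, z up. 0.16 to 0.26 kg. Starts flat on the table in front of the rack.
- scale: fixed grey balance with a white dial and an aluminium pan. Origin: on the table under the middle of its pan; -x is the front, where the dial pillar stands (dial axis 160 mm in front of the origin). The pan with its posts reaches 42 mm to front and back, 113 mm to either side.
- pan_floor (a point): middle of the aluminium pan's upper face, on which the boxes stand (36 mm above the table when empty); axes as the balance. 188 mm wide (y) between the posts, 76 mm deep (x) between its 6 to 8 mm high rims. The pan is sprung and sinks about 1 mm per newton. Room for three boxes side by side, e.g. at y = -58, 0 and 58 mm.
- bar_rest (a point): where the centre of the bar's underside belongs; axes as the balance, moves with the pan. 85 mm above pan_floor, 15 mm behind it (+x), midway between two posts (y = +-102 mm, 16 mm thick). Each post top has a notch 40 mm wide (x), 11 mm deep, for the bar lying along y; it then crosses 5 mm above the rear half of the boxes, behind their tabs.
- bezel (a joint): angle (rad) of the white graduated dial disc, 96 mm across, and the black bar knob on it, which turn as one; grows clockwise seen from above, range -1.3 to 3.0, stays where it is left (friction 0.03 N m). The disc's blue zero mark is in line with the length of the knob; at 0 it points to the balance's front (-x).
- pointer (a joint): angle (rad) of the red pointer that runs round the outside of the disc, driven by the sinking pan (about 0.16 rad per newton of load), clockwise from above; 0 = unloaded, pointing to the balance's front. The dial reads zero when joint bezel equals this.
- knob_top (a point): centre of the top of the black bar knob, on the dial's vertical axis. The grip bar is 46 mm long (in line with the zero mark) and 14 mm thick; it stands 30 mm above its round hub (44 mm across), which is 4 mm above the disc face.
- pointer_tip (a point): tip of the red pointer, 50 mm from the dial axis at the rim of the disc
- zero_mark (a point): outer end of the blue zero mark of the disc, 50 mm from the dial axis, level with the pointer tip

How it is judged:
By the outcome, as a careful person would: the job done as asked, in the order asked, and still so for the second after the job is handed in, with the robot touching nothing.
Of orange_1, orange_2, orange_3 only 2 to 3 are there at a start; the rules pass over those that are not, and their reading is None.
At some moment in a run one of bar may be knocked a few centimetres aside while the robot is not near it.
It also fails if it takes over 210 s, if anything falls off the work surface, if the arm or the gripper's body presses on something with over 40 N, if the wrist force passes 120 N, or if a joint passes its speed limit or range.

### The arm

A 6-joint arm with a two-finger parallel gripper is mounted at the origin on the work surface; the furniture and walls round the work are solid. World frame = base frame: x ahead of the robot, y to its left, z up, the work surface at z = 0. Lengths are in m, angles in degrees, forces in N, time in s.
With the tool pointing down it reaches from about 0.4 to 0.825 m from the base axis. Payload 7 kg.
Tool frame: the origin (TCP) lies at the very end of the fingers, on their centre line; the grasp point (between the pads) lies 19 mm behind it; y points along the fingers, x is the direction in which the jaws open and shut, and the axes are right-handed (so a half turn about y gives the same grasp; the last joint's range is limited). The gripper opens to 88 mm and grips with 3 to 60 N. Pads are 19 mm wide; open, the fingers measure 130 mm over their backs; the gripper's body (78 mm by 193 mm) begins 47 mm behind the grasp point.
Start: joints at [-53.91, 20.546, 0.682, 0, -70.136, -16.507], TCP at [0.226, -0.636, 0.227] pointing down, gripper open.
Joint ranges: [-176.03, 176.03], [-82.01, 121.73], [-58.28, 71.71], [-173.87, 95.51], [-174.79, -0.11], [-173.66, 173.66]. Speed limits (degrees/s): [136.94, 136.94, 172.46, 180, 180, 180].

### API

Orientations are given as [roll, pitch, yaw] about the fixed x, y, z axes, in that order (R = Rz(yaw) Ry(pitch) Rx(roll)).
In Python, from plant import ctrl gives the robot as it stands.
- The arm moves only by the shell command python3 -m crank 'ROWS'. ROWS is JSON, a list that holds one entry, the list of rows, each a list of 5 numbers: the closure, from -1 (fully open) to 1 (shut), then the shift along the tool's x, y, z in mm, then the turn about the tool's y in rad. In form: [[[claw, x, y, z, turn], ...]]. A call has 1 to 12 rows; each row is the pose to reach, as a shift and turn from the pose commanded when the call began, along the tool's axes at that moment; what a row does not reach only later rows make up. A row lasts 1/8 s, in which the tool goes at most 62.5 mm and 10.7 degrees, less where a joint would pass 70% of its speed; a pose out of reach is approached as far as the arm can. A call with a gripper value outside its range is refused whole. The fingers move at their own pace and stop on an object; the grip force is fixed at half the most. Time passes only in rows, so rows that repeat a pose let the fingers close. It gives the time, the measured TCP pose, the force and the opening at its end, in the units of the state.
- ctrl.get_obs(): the state, without advancing time (a new reading comes with each control period).
- ctrl.snapshot(name): name is "scene" or "top"; returns the picture (400x640x3 uint8, red, green, blue); there is no depth.
- ctrl.camera_model(name): a dict with "fx", "fy", "cx", "cy" (pixels), "dist_coeffs" ([k1, k2, p1, p2, k3] as OpenCV has them; the pictures are not rectified), "origin" and "orientation" of the camera in the world. Camera axes: x right, y down, z forward; pixel columns grow to the right and rows downward; lengths in m; the calibration is good to about 2 mm. A picture is of the moment at which its call begins. camera_model takes no time and is no camera call.
- ctrl.close_job(): hands the job in, once; it reports no verdict.
Trained networks look in the newest picture that a camera, given by its name, has taken for a name from the list of things; names that differ only in an ending like _2 or _b are one class to them, and where a whole thing is asked for, a point or a joint stands for the part that bears it (a point fixed in the world has none). Each returns a list of dicts, best first, with "confidence" (0 to 1); they miss things now and then, are a little off and sometimes report something else, mostly with a low value. They report only what shows in the picture. A call takes as long as a camera call.
- ctrl.find_in(camera, name): "extent" ([left, top, width, height] in pixels, round what is visible of it).
The state is a dict: "clock": time; "joint_pos": joint angles; "qvel": joint speeds; "tau": joint torques, N m; "tool_pos": TCP position; "orientation": TCP orientation; "force": force on the tool from outside, world axes, zero at the start; "moment": the same for the moment, N m; "opening": finger opening in m.
Only numpy, scipy, OpenCV 4.12 (cv2) and the standard library are available. Lean on these libraries where they do the work, as an engineer would, in place of code of your own. Each camera call takes 0.05 s, during which the arm holds its last target.

## Working session

There is one attempt and no reset: what is moved stays moved. The work goes in short steps, Python scripts to look and compute and a shell command to move; the robot and the scene stay as the last step left them, time stands still between calls to the robot, and variables do not carry over. Pictures are saved under pics/ and viewed, and the job is handed in when it is done.

```bash
ls; mkdir -p pics
python3 - <<'E'
from plant import ctrl
import cv2
print(ctrl.get_obs())
for n in("scene","top"):
    im=ctrl.snapshot(n); cv2.imwrite(f"pics/{n}0.png",im[:,:,::-1]); print(ctrl.camera_model(n))
    for k in("orange_1","white_1","rack","bar","scale","knob_top","pointer_tip","zero_mark","pan_floor"):
        try: print(n,k,[(r['extent'],round(r['confidence'],2)) for r in ctrl.find_in(n,k)])
        except Exception as e: print(k,e)
E
```

```text
pics
{'clock': 0.0, 'joint_pos': array([-5.39082952e+01,  2.05901578e+01,  6.33360222e-01, -1.96280383e-02,
       -7.01357708e+01, -1.65085961e+01]), 'qvel': array([ 0.09647554,  0.04798002, -0.03482629, -0.08512655,  0.04419771,
       -0.03329831]), 'tau': array([-1.64651410e-03, -5.82718956e+01,  2.93042958e+01,  6.99677020e+00,
        6.79421137e-03, -1.34868901e-04]), 'tool_pos': array([ 0.22606662, -0.63549503,  0.22563551]), 'orientation': array([-8.99913844e+01, -9.39960896e-02,  1.09576417e+02]), 'force': array([-0.67010156,  0.9272331 , -0.8743687 ]), 'moment': array([ 0.00669868,  0.00457724, -0.00217926]), 'opening': 0.08776534609840872}
{'fx': 391.828367168918, 'fy': 391.828367168918, 'cx': 320.6451311239857, 'cy': 198.39956774882967, 'dist_coeffs': array([-0.07130086,  0.        ,  0.        ,  0.        ,  0.        ]), 'origin': array([-0.02500068,  0.7632855 ,  0.60869621]), 'orientation': array([-117.56329869,   -1.16900753, -144.01344443])}
scene orange_1 [([241.6, 216.3, 23.1, 42.3], 0.91), ([259.1, 214.9, 18.2, 33.7], 0.83)]
scene white_1 [([271.0, 205.8, 18.0,
[... 606 characters left out ...]
ay([ 0.4239457 , -0.00352131,  1.38089423]), 'orientation': array([-175.80654322,    0.34139621,  -89.83932542])}
top orange_1 [([208.9, 160.4, 20.1, 23.3], 0.98), ([261.4, 163.8, 17.7, 24.0], 0.78), ([243.8, 162.2, 18.9, 26.1], 0.69)]
top white_1 [([225.9, 157.6, 18.8, 30.9], 0.73), ([278.4, 165.9, 21.8, 24.7], 0.67)]
top rack [([203.7, 152.5, 97.6, 39.3], 0.93)]
top bar [([202.5, 218.2, 88.1, 28.3], 0.95), ([370.7, 218.7, 38.7, 36.3], 0.35)]
top scale [([347.7, 151.3, 95.0, 109.1], 0.88)]
top knob_top [([373.9, 216.0, 33.3, 36.3], 0.56)]
top pointer_tip [([279.9, 163.9, 17.6, 25.6], 0.16)]
top zero_mark [([203.3, 153.4, 98.8, 38.2], 0.73)]
top pan_floor [([345.6, 153.6, 95.1, 36.5], 0.95)]
```

Run:
```python
import cv2
a=cv2.imread("pics/top0.png")[130:280,180:460]; cv2.imwrite("pics/top0c.png",cv2.resize(a,None,fx=2.85,fy=2.85,interpolation=cv2.INTER_CUBIC))
a=cv2.imread("pics/scene0.png")[130:330,180:440]; cv2.imwrite("pics/scene0c.png",cv2.resize(a,None,fx=3,fy=3,interpolation=cv2.INTER_CUBIC))
```

```text
(no output)
```

View pics/top0c.png

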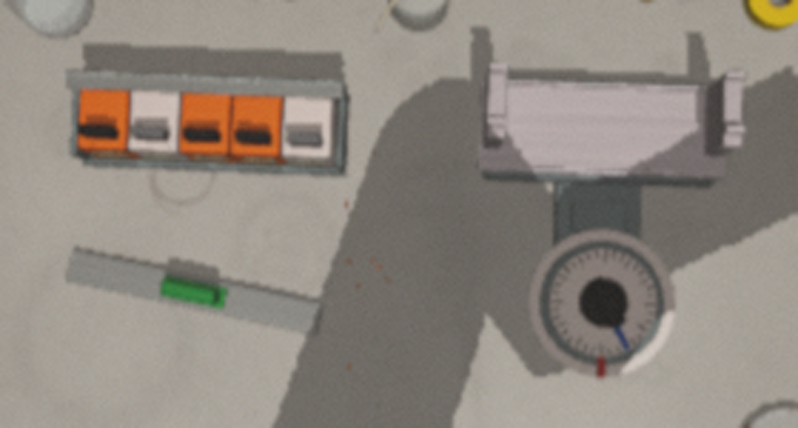

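View pics/scene0c.png

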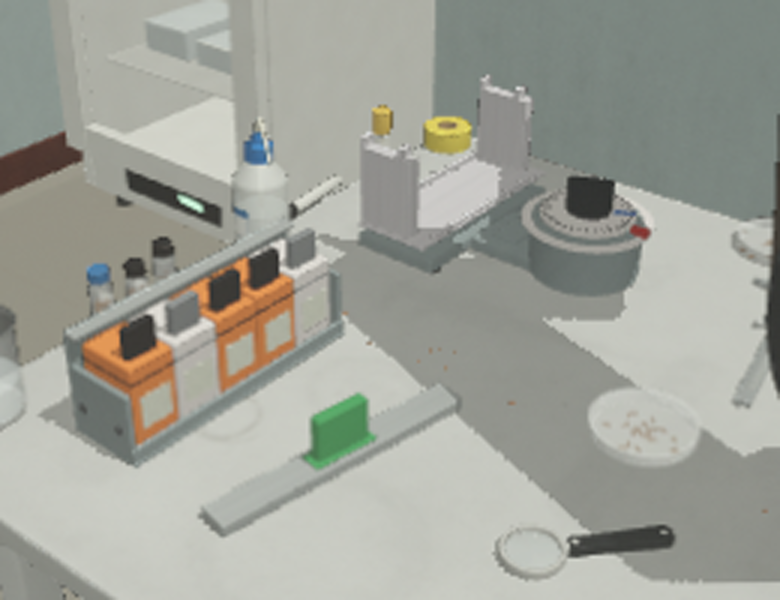

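View pics/scene0.png

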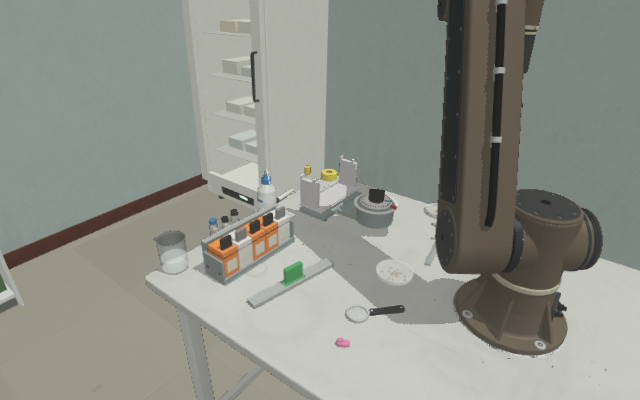

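```bash
cat > h.py <<'E'
import numpy as np,cv2
from scipy.optimize import least_squares
from scipy.spatial.transform import Rotation as Ro
from plant import ctrl
def cam(n):
    m=ctrl.camera_model(n); R=Ro.from_euler('xyz',m['orientation'],degrees=True).as_matrix()
    K=np.array([[m['fx'],0,m['cx']],[0,m['fy'],m['cy']],[0,0,1]]); return K,m['dist_coeffs'],R,np.array(m['origin'])
C={n:cam(n) for n in("scene","top")}
def proj(n,P):
    K,d,R,o=C[n]; P=np.atleast_2d(np.array(P,float)); r=cv2.Rodrigues(R.T)[0]
    return cv2.projectPoints(P,r,-R.T@o,K,d)[0].reshape(-1,2)
def unproj(n,uv,z):
    K,d,R,o=C[n]; p=cv2.undistortPoints(np.array(uv,float).reshape(-1,1,2),K,d).reshape(-1,2)
    v=np.c_[p,np.ones(len(p))]@R.T; return o+v*((z-o[2])/v[:,2])[:,None]
def place(q,P):
    c,s=np.cos(q[2]),np.sin(q[2]); P=np.atleast_2d(np.array(P,float)); 
    return np.c_[q[0]+c*P[:,0]-s*P[:,1],q[1]+s*P[:,0]+c*P[:,1],P[:,2]]
def fit(obs,q0):
    # obs: list of (cam, localpoint(m), (u,v))
    def f(q): return np.concatenate([proj(n,place(q,p))[0]-np.array(uv) for n,p,uv in obs])
    s=least_squares(f,q0,loss='soft_l1',x_scale=[.01,.01,.05]); return s.x,f(s.x).reshape(-1,2)
def box(x0,x1,y0,y1,z0,z1):
    v=[(x,y,z) for x in(x0,x1) for y in(y0,y1) for z in(z0,z1)]
    e=[(a,b) for a in range(8) for b in range(a+1,8) if bin(a^b).count('1')==1]
    return np.array(v)/1000.,e
def draw(im,n,q,bx,col,crop,s):
    v,e=bx; p=(proj(n,place(q,v))-np.array(crop[:2])+.5)*s
    for a,b in e: cv2.line(im,tuple(int(t) for t in p[a]),tuple(int(t) for t in p[b]),col,1,cv2.LINE_AA)
def snap(n,name,crop=None,s=1):
    im=np.ascontiguousarray(ctrl.snapshot(n)[:,:,::-1]); 
    if crop is not None:
        u,v,w,h=crop; im=cv2.resize(im[v:v+h,u:u+w],None,fx=s,fy=s,interpolation=cv2.INTER_CUBIC)
    if name: cv2.imwrite(f"pics/{name}.png",im)
    return im
E
python3 - <<'E'
from h import *
a=cv2.imread("pics/top0.png")
for nm,cr in(("r",(190,140,125,115)),("s",(335,135,115,135))):
    u,v,w,h=cr; s=5 if nm=='r' else 4.4
    im=cv2.resize(a[v:v+h,u:u+w],None,fx=s,fy=s,interpolation=cv2.INTER_CUBIC)
    for k in range(0,w,10): cv2.putText(im,str(u+k),(int(k*s),8),0,.3,(0,0,255)); cv2.line(im,(int(k*s),10),(int(k*s),14),(0,0,255))
    for k in range(0,h,10): cv2.putText(im,str(v+k),(0,int(k*s)+3),0,.3,(0,0,255))
    cv2.imwrite(f"pics/top0{nm}.png",im)
print(unproj("top",[(206,190),(299,190)],0.016),unproj("top",[(247,231.5)],0.05),unproj("top",[(391,235.5)],.1))
E
```

```text
[[0.55751828 0.31836315 0.016     ]
 [0.55809228 0.07057455 0.016     ]] [[0.44679708 0.20234599 0.05      ]] [[ 0.4369941  -0.16292792  0.1       ]]
```

View pics/top0r.png

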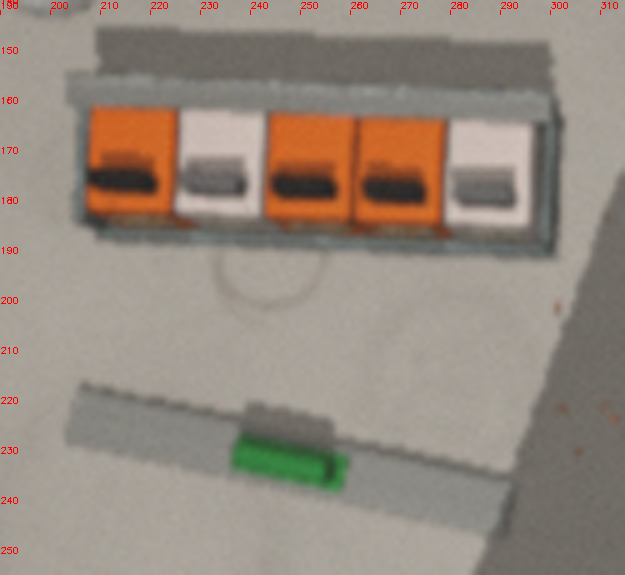

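View pics/top0s.png

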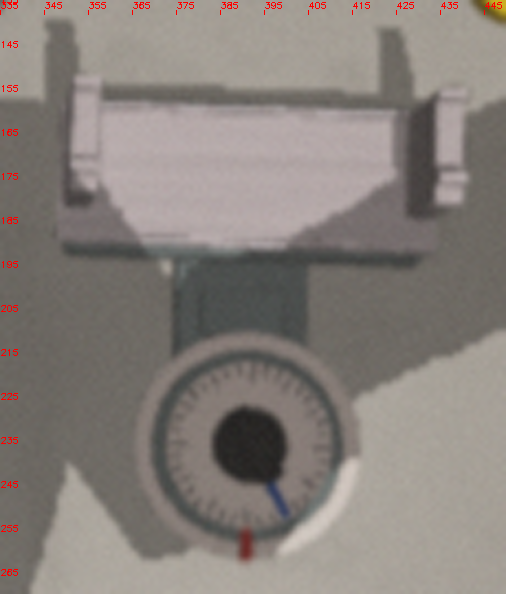

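```bash
cat > fit0.py <<'E'
from h import *
def bb(n,q,bx):
    p=proj(n,place(q,bx[0])); return np.r_[p.min(0),p.max(0)]
off=lambda c,s,u0,v0:(np.array(c,float)+.5)/s-.5+np.array([u0,v0,u0,v0])
top={0:(88,167,158,193),2:(272,172,338,199),3:(362,177,427,203),1:(182,167,247,195),4:(452,178,516,207)}
sc={0:(120,313,157,358),2:(209,267,242,310),3:(248,248,280,287),1:(165,292,200,332),4:(286,230,316,267)}
def tab(k,dx=0):
    y=91-45.5*k; return box(-21,-11,y-15,y+15,84,112)
def f(q):
    r=[]
    for k in top: r+=list(bb("top",q,tab(k))-off(top[k],5,190,140))
    for k in sc: r+=list((bb("scene",q,tab(k))-off(sc[k],3,180,130))*.8)
    return np.array(r)
s=least_squares(f,[.59,.19,-.04],loss='soft_l1',x_scale=[.01,.01,.05]); q=s.x
print("row frame",q,np.degrees(q[2])); print(f(q).reshape(-1,4).round(1))
np.save("rack.npy",q)
a=cv2.imread("pics/top0.png"); b=cv2.imread("pics/scene0.png")
for n,a,cr,s in(("top",a,(190,140,125,60),6),("scene",b,(190,190,110,100),6)):
    u,v,w,h=cr; im=cv2.resize(a[v:v+h,u:u+w],None,fx=s,fy=s,interpolation=cv2.INTER_CUBIC)
    for k in range(5):
        y=91-45.5*k
        draw(im,n,q,tab(k),(255,0,0),cr,s); draw(im,n,q,box(-30,30,y-22,y+22,4,84),(0,255,0),cr,s)
    cv2.imwrite(f"pics/fit_{n}.png",im)
E
python3 fit0.py
```

```text
row frame [ 0.59876839  0.18682225 -0.03498231] -2.0043388246749814
[[-0.  -0.4  0.5  0.2]
 [-0.2 -0.   0.4  0.4]
 [ 0.1 -0.3  0.5  0.2]
 [-0.5  0.3  0.7  0.5]
 [ 0.4  0.1  0.6  0.1]
 [-1.1 -0.3  0.4  1.5]
 [-1.1 -0.2  0.   1.1]
 [-0.7 -0.6  0.1  1.2]
 [-0.8 -1.   0.4  1.6]
 [-0.7 -1.   0.   1. ]]
```

View pics/fit_top.png

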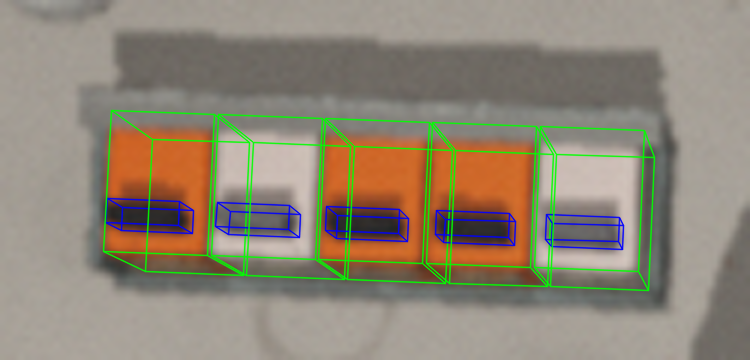

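View pics/fit_scene.png

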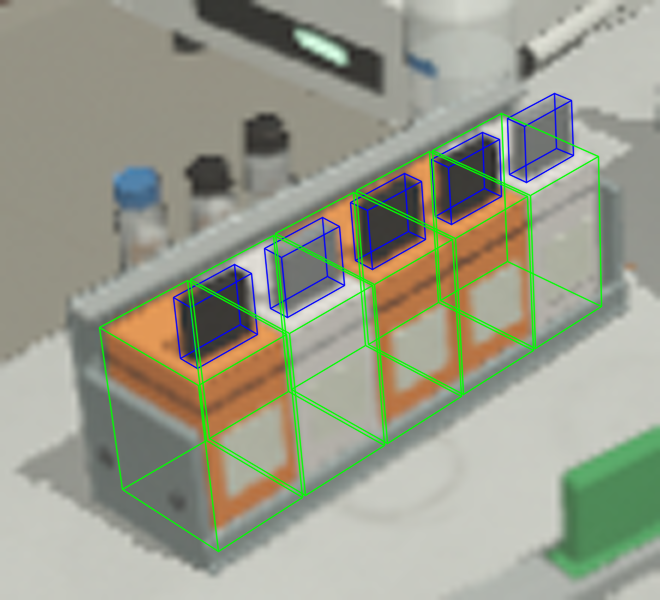

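```bash
cat > fits.py <<'E'
from h import *
import sys
def bb(n,q,bx):
    p=proj(n,place(q,bx[0])); return np.r_[p.min(0),p.max(0)]
off=lambda c,s,u0,v0:(np.array(c,float)+.5)/s-.5+np.array([u0,v0,u0,v0])
P=[box(-24,42,94,110,121,132),box(-24,42,-110,-94,121,132)]
top=[off((72,74,101,190),4.4,335,135),off((437,88,467,205),4.4,335,135)]
dial=np.array([[-.16,0,.08]]); dobs=(np.array([248.5,444])+.5)/4.4-.5+[335,135]
def f(q):
    r=[]
    for k in(0,1):
        d=bb("top",q,P[k])-top[k]; r+=list(d[[0,2]])+[d[1]]   # cols and rear edge
    r+=list(proj("top",place(q,dial))[0]-dobs)
    return np.array(r)
s=least_squares(f,[.6,-.17,-.035],x_scale=[.01,.01,.05]); q=s.x
print(q,np.degrees(q[2]),f(q).round(2)); np.save("scale.npy",q)
a=cv2.imread("pics/top0.png"); b=cv2.imread("pics/scene0.png")
t=np.linspace(0,2*np.pi,33); 
def ring(R,z): return np.c_[-160+R*np.cos(t),R*np.sin(t),0*t+z]/1000,[(i,i+1) for i in range(32)]
for n,a,cr,s in(("top",a,(335,135,115,135),4.4),("scene",b,(290,140,115,95),6)):
    u,v,w,h=cr; im=cv2.resize(a[v:v+h,u:u+w],None,fx=s,fy=s,interpolation=cv2.INTER_CUBIC)
    for p in P: draw(im,n,q,p,(255,0,0),cr,s)
    for y in(-102,102): draw(im,n,q,box(-5,35,y-8,y+8,121,121.1),(0,0,255),cr,s)
    draw(im,n,q,box(-38,38,-94,94,36,36.1),(0,255,0),cr,s)
    for z in(60,80,100): draw(im,n,q,ring(48,z),(0,255,255),cr,s)
    cv2.imwrite(f"pics/fits_{n}.png",im)
E
python3 fits.py
```

```text
[ 0.59620511 -0.17189379 -0.03424324] -1.9619931480706794 [-0.71  0.34 -0.05 -0.6   0.67 -0.29  0.31  0.34]
```

View pics/fits_top.png

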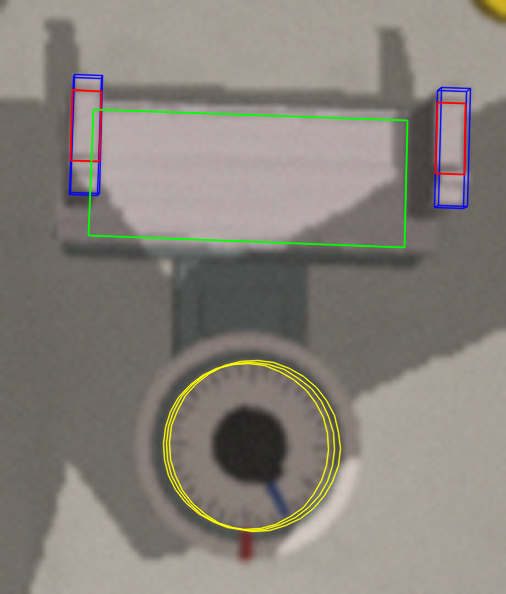

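View pics/fits_scene.png

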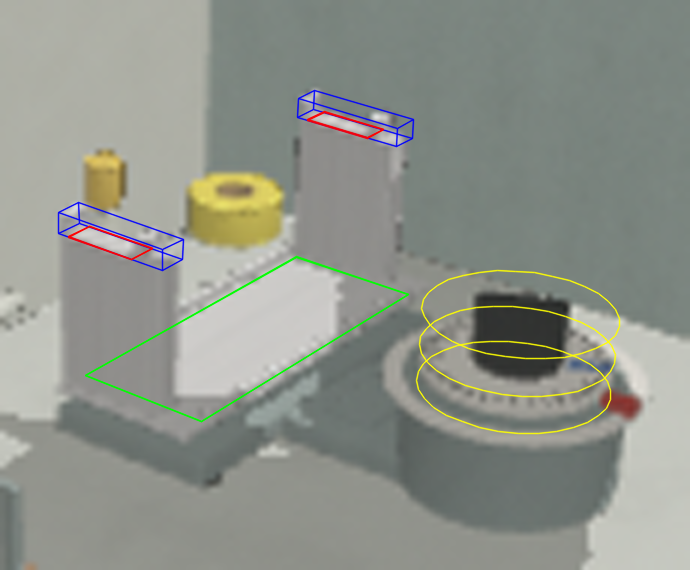

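```bash
cat > go.py <<'E'
from h import *
rack=np.load("rack.npy"); scale=np.load("scale.npy")
def rel(xyz,yaw=None):
    o=ctrl.get_obs(); y0=o['orientation'][2]; a=np.radians(y0)
    d=(np.array(xyz)-o['tool_pos'])*1000
    x=d[0]*np.cos(a)+d[1]*np.sin(a); z=-d[0]*np.sin(a)+d[1]*np.cos(a); y=-d[2]
    t=0 if yaw is None else -np.radians((yaw-y0+180)%360-180)
    print("t%.1f"%o['clock'],"pos",o['tool_pos'].round(4),"rpy",o['orientation'].round(2),"op %.4f"%o['opening'],"F",o['force'].round(1),"| x %.1f y %.1f z %.1f turn %.3f"%(x,y,z,t))
def rk(x,y,z): return place(rack,[[x/1000,y/1000,z/1000]])[0]
def sc(x,y,z): return place(scale,[[x/1000,y/1000,z/1000]])[0]
E
python3 - <<'E'
from go import *
ty=lambda k:91-45.5*k
rel(rk(-16,ty(3),180),178.0)
rel(rk(-16,ty(3),98),178.0)
print(rk(-16,ty(3),98))
E
```

```text
t1.0 pos [ 0.2262 -0.6359  0.2266] rpy [-90.     0.   109.59] op 0.0875 F [0.1 0.5 0.3] | x 613.9 y 46.6 z -595.2 turn -1.194
t1.0 pos [ 0.2262 -0.6359  0.2266] rpy [-90.     0.   109.59] op 0.0875 F [0.1 0.5 0.3] | x 613.9 y 128.6 z -595.2 turn -1.194
[0.58118681 0.14190969 0.098     ]
```

```bash
python3 -m crank '[[[0.3,45,0,-40,0],[0.3,90,0,-85,-0.1],[0.3,130,0,-125,-0.2],[0.3,175,0,-165,-0.3],[0.3,215,0,-205,-0.4],[0.3,255,0,-245,-0.5],[0.3,300,0,-290,-0.65],[0.3,345,0,-335,-0.8],[0.3,390,0,-378,-0.9],[0.3,430,0,-420,-1.0],[0.3,470,0,-460,-1.1],[0.3,500,10,-490,-1.194]]]'
python3 - <<'E'
from go import *
ty=lambda k:91-45.5*k
rel(rk(-16,ty(3),150),178.0)
E
```

```text
clock: 2.5
tool_pos: [0.5216, 0.0018, 0.2174]
orientation: [-90.0, 0.1, 178.3]
force: [0.0, -0.4, -0.2]
opening: 0.0307
t2.5 pos [0.5216 0.0018 0.2174] rpy [-9.0040e+01  1.3000e-01  1.7826e+02] op 0.0307 F [ 0.  -0.4 -0.2] | x -55.3 y 67.4 z -141.9 turn 0.005
```

```bash
python3 -m crank '[[[0.3,-20,0,-50,0],[0.3,-40,20,-100,0],[0.3,-55,40,-142,0],[0.3,-55,60,-142,0.005],[0.3,-55,67,-142,0.005],[0.3,-55,67,-142,0.005]]]'
python3 - <<'E'
from go import *
ty=lambda k:91-45.5*k
rel(rk(-16,ty(3),98),178.0)
snap("top","t1",(190,130,125,100),6)
snap("scene","s1",(190,150,130,120),6)
E
```

```text
clock: 3.25
tool_pos: [0.5801, 0.1389, 0.1496]
orientation: [-90.0, -0.0, 177.7]
force: [0.3, 0.1, 1.0]
opening: 0.0307
t3.2 pos [0.5801 0.1389 0.1496] rpy [-8.998e+01 -2.000e-02  1.777e+02] op 0.0307 F [0.3 0.1 1. ] | x -1.0 y 51.6 z -3.0 turn -0.005
```

View pics/s1.png

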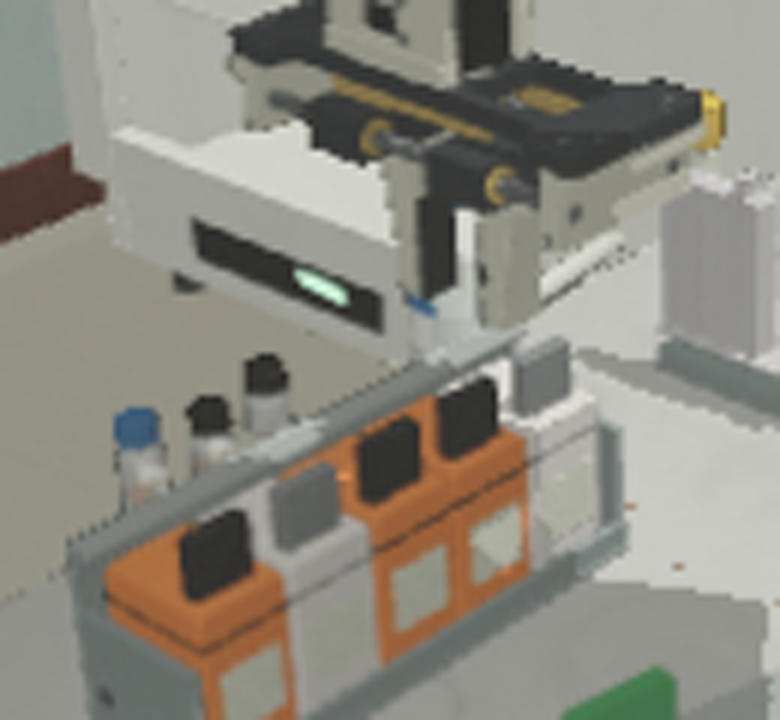

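View pics/t1.png

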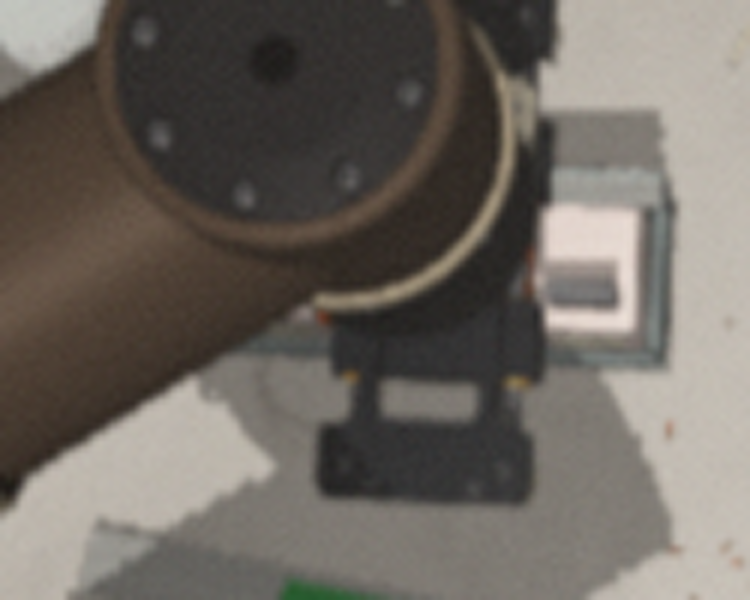

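```bash
python3 -m crank '[[[0.3,-1,25,-3,0],[0.3,-1,50,-3,0],[0.3,-1,50,-3,0],[1,-1,50,-3,0],[1,-1,50,-3,0],[1,-1,50,-3,0],[1,-1,50,-3,0],[1,-1,50,-3,0]]]'
python3 - <<'E'
from go import *
rel(rk(-16-28,91-45.5*3,100),178.0)
snap("scene","s2",(190,150,130,120),6)
E
```

```text
clock: 4.35
tool_pos: [0.5816, 0.1425, 0.1005]
orientation: [-90.0, 0.1, 177.7]
force: [-2.6, 0.4, 5.5]
opening: 0.0096
t4.3 pos [0.5816 0.1425 0.1005] rpy [-9.0020e+01  5.0000e-02  1.7773e+02] op 0.0096 F [-2.6  0.4  5.5] | x 28.4 y 0.5 z 0.7 turn -0.005
```

View pics/s2.png

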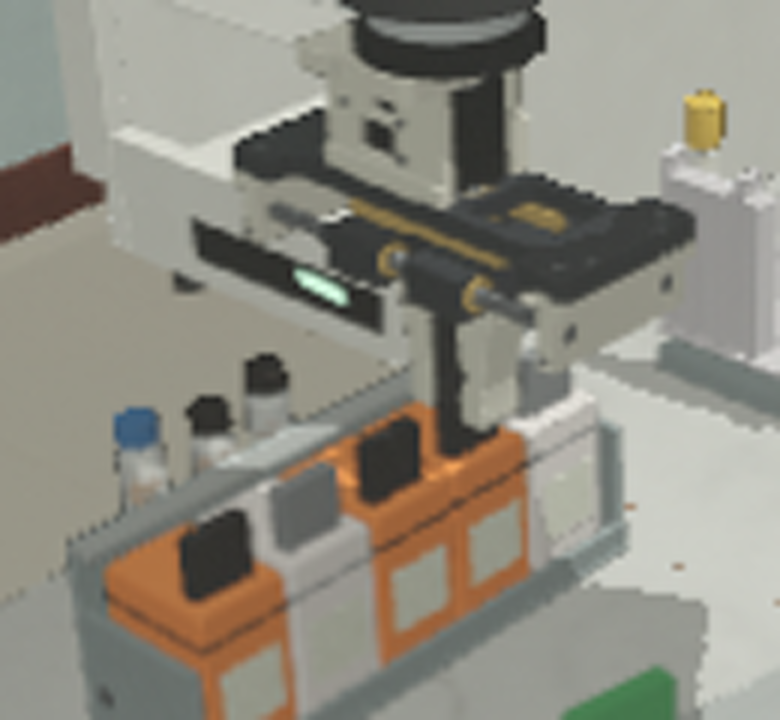

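```bash
python3 -m crank '[[[1,6,0,0,0],[1,12,0,0,0],[1,18,0,0,0],[1,24,0,0,0],[1,28,0,0,0],[1,28,0,0,0]]]'
python3 - <<'E'
from go import *
rel(rk(-16-28,91-45.5*3,100),178.0)
snap("scene","s3",(190,150,130,120),6)
E
```

```text
clock: 5.15
tool_pos: [0.5556, 0.1444, 0.1015]
orientation: [-90.1, 0.3, 177.8]
force: [5.0, -1.5, 7.9]
opening: 0.0111
t5.2 pos [0.5556 0.1444 0.1015] rpy [-90.12   0.32 177.78] op 0.0111 F [ 5.  -1.5  7.9] | x 2.3 y 1.5 z 1.6 turn -0.004
```

View pics/s3.png

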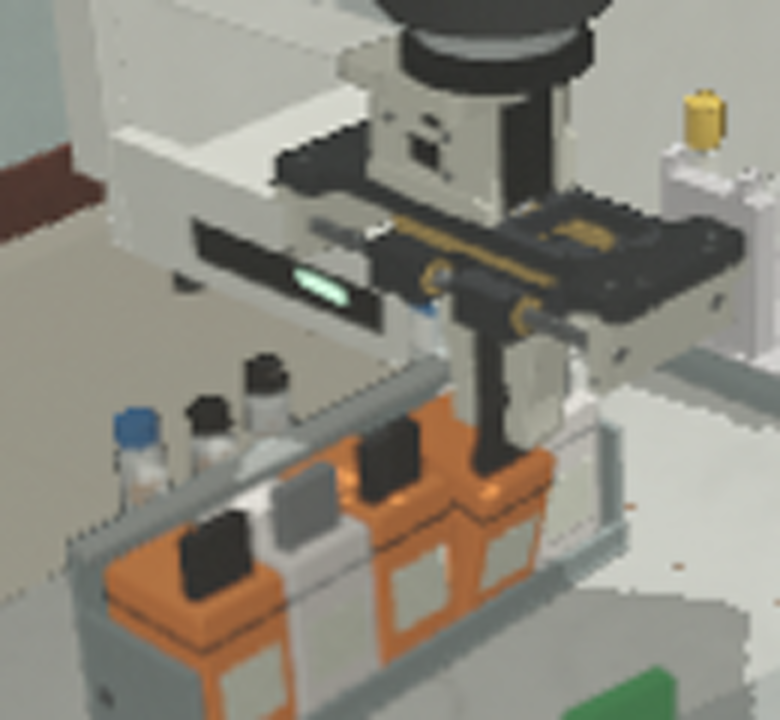

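```bash
python3 -m crank '[[[1,2,-6,0,0],[1,3,-12,0,0],[1,4,-18,0,0],[1,4,-22,0,0],[1,14,-23,0,0],[1,26,-24,0,0],[1,38,-25,0,0],[1,38,-25,0,0],[1,38,-40,0,0],[1,38,-70,0,0],[1,38,-100,0,0],[1,38,-100,0,0]]]'
python3 - <<'E'
from go import *
rel(rk(-16-28,91-45.5*3,100),178.0)
snap("scene","s4",(190,130,130,120),6)
E
```

```text
clock: 6.7
tool_pos: [0.5174, 0.1458, 0.2031]
orientation: [-90.2, 0.3, 177.7]
force: [0.0, -0.0, -1.0]
opening: 0.0099
t6.7 pos [0.5174 0.1458 0.2031] rpy [-90.17   0.3  177.72] op 0.0099 F [ 0. -0. -1.] | x -35.9 y 103.1 z 1.5 turn -0.005
```

View pics/s4.png

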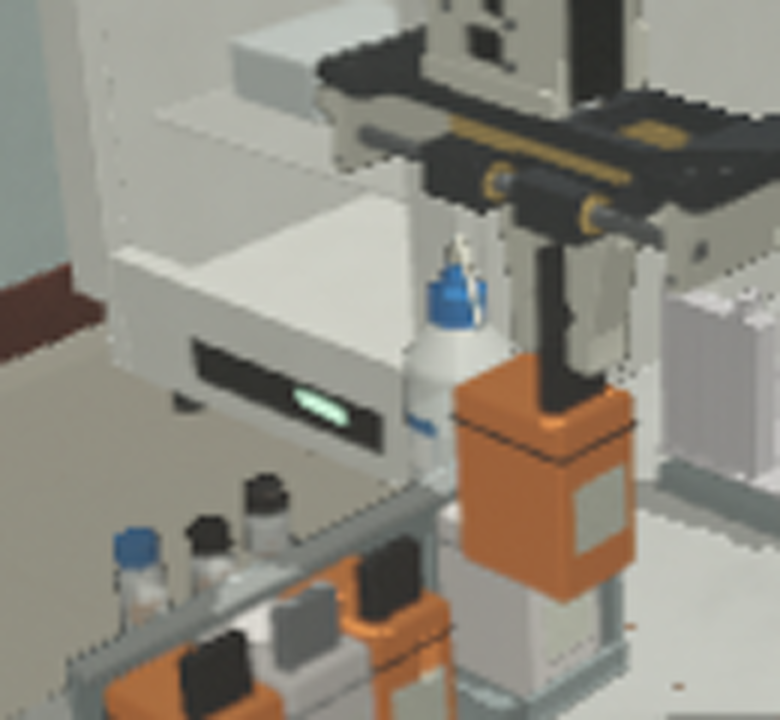

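Run:
```python
from go import *
rel(sc(-16,-58,250),178.0)
```

```text
t6.8 pos [0.5163 0.1454 0.2013] rpy [-9.011e+01  1.500e-01  1.777e+02] op 0.0093 F [ 0.1  0.7 -2.5] | x -76.9 y -48.7 z 371.9 turn -0.005
```

```bash
python3 -m crank '[[[1,0,-25,0,0],[1,0,-50,0,0],[1,-10,-50,40,0],[1,-20,-50,90,0],[1,-30,-50,140,0],[1,-40,-50,190,0],[1,-50,-50,240,0],[1,-60,-50,290,0],[1,-70,-50,335,0],[1,-77,-50,365,0],[1,-77,-50,372,0],[1,-77,-50,372,-0.005]]]'
python3 - <<'E'
from go import *
rel(sc(-16,-58,150),178.0)
snap("scene","s5",(280,90,120,110),6)
snap("top","t5",(340,120,120,100),6)
E
```

```text
clock: 8.25
tool_pos: [0.577, -0.23, 0.2487]
orientation: [-90.0, -0.1, 177.9]
force: [-0.5, -0.6, -1.6]
opening: 0.0097
t8.2 pos [ 0.577  -0.23    0.2487] rpy [-9.0020e+01 -9.0000e-02  1.7795e+02] op 0.0097 F [-0.5 -0.6 -1.6] | x -1.2 y 98.7 z -0.7 turn -0.001
```

View pics/s5.png

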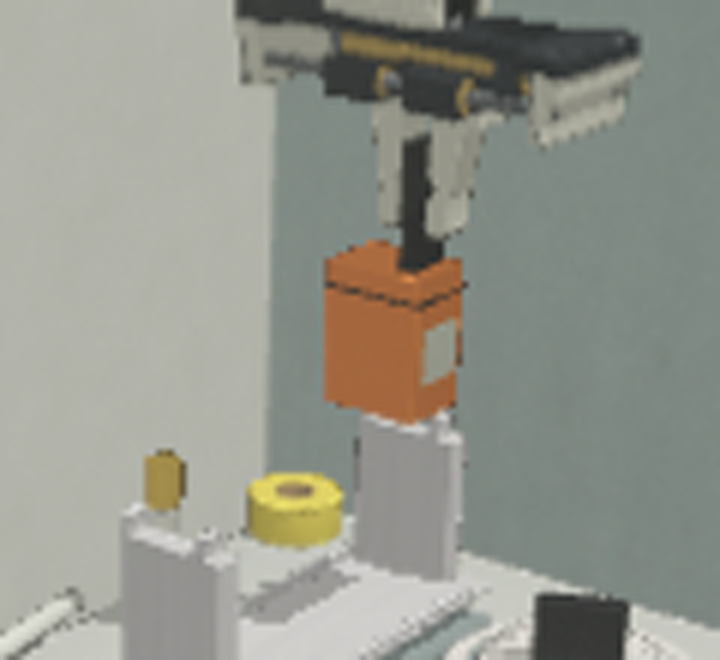

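```bash
python3 -m crank '[[[1,-1,25,-1,0],[1,-1,50,-1,0],[1,-1,75,-1,0],[1,-1,95,-1,0],[1,-1,105,-1,0],[1,-1,109,-1,0],[1,-1,112,-1,0],[1,-1,112,-1,0]]]'
python3 - <<'E'
from go import *
rel(sc(-16,-58,134),178.0)
snap("scene","s6",(280,120,120,100),6)
E
```

```text
clock: 9.35
tool_pos: [0.5788, -0.2288, 0.138]
orientation: [-90.0, 0.0, 178.0]
force: [-0.9, 0.1, -0.4]
opening: 0.0099
t9.3 pos [ 0.5788 -0.2288  0.138 ] rpy [-9.00e+01  4.00e-02  1.78e+02] op 0.0099 F [-0.9  0.1 -0.4] | x 0.5 y 4.0 z 0.5 turn 0.000
```

View pics/s6.png

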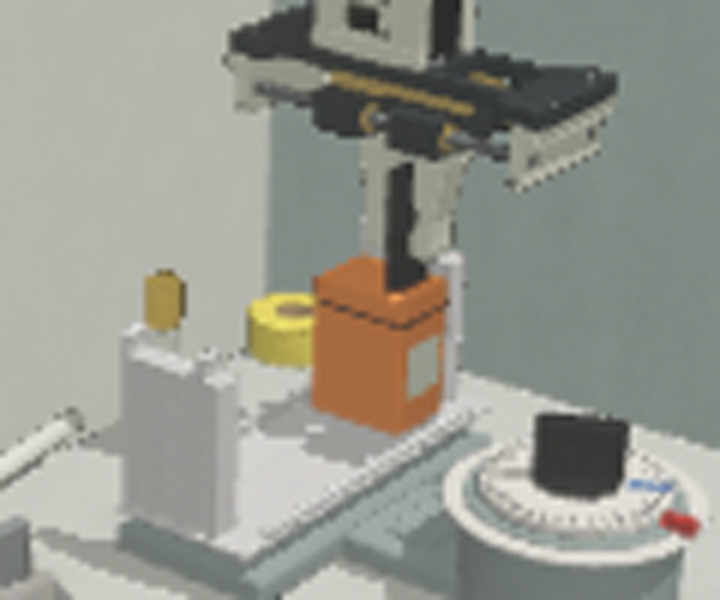

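```bash
python3 -m crank '[[[1,0,2,0,0],[1,0,4,0,0],[1,0,5,0,0],[1,0,5,0,0]]]'; python3 -m crank '[[[0.6,0,0,0,0],[0.4,0,0,0,0],[0.4,0,0,0,0],[0.4,0,-20,0,0],[0.4,0,-40,0,0],[0.4,0,-70,0,0],[0.4,0,-70,0,0]]]'
python3 - <<'E'
from go import *
rel(rk(-16,0,200),178.0)
snap("scene","s7",(280,120,120,100),6)
E
```

```text
clock: 9.9
tool_pos: [0.5785, -0.229, 0.1327]
orientation: [-90.0, 0.0, 178.0]
force: [-0.8, 0.3, 1.7]
opening: 0.0097
clock: 10.78
tool_pos: [0.58, -0.2292, 0.2053]
orientation: [-90.0, 0.3, 178.0]
force: [-0.3, -0.3, -0.8]
opening: 0.0264
t10.8 pos [ 0.58   -0.2292  0.2053] rpy [-89.95   0.27 178.01] op 0.0264 F [-0.3 -0.3 -0.8] | x 11.6 y 5.3 z -416.5 turn 0.000
```

View pics/s7.png

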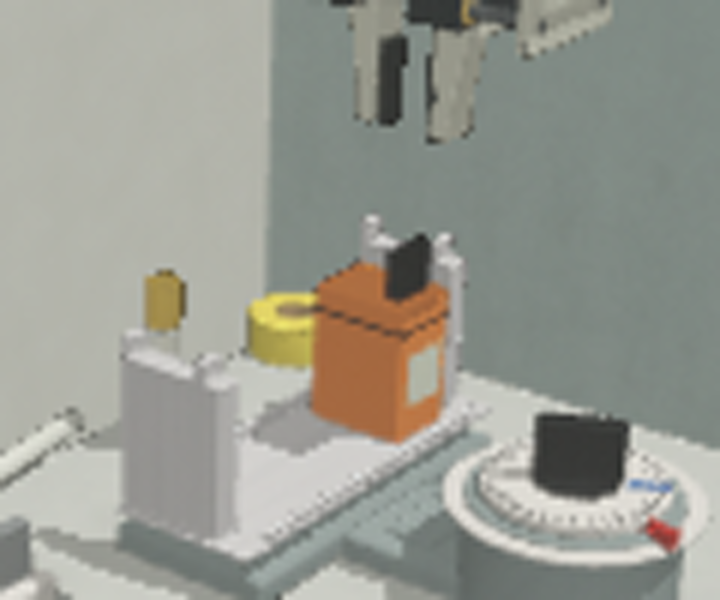

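```bash
python3 -m crank '[[[0.3,0,0,-60,0],[0.3,2,0,-120,0],[0.3,4,0,-180,0],[0.3,6,0,-240,0],[0.3,8,0,-300,0],[0.3,10,0,-350,0],[0.3,11,0,-395,0],[0.3,11.5,20,-416,0],[0.3,11.5,45,-416.5,0],[0.3,11.5,50,-416.5,0],[0.3,11.5,50,-416.5,0]]]'
python3 - <<'E'
from go import *
rel(rk(-16,0,100),178.0)
snap("scene","s8",(190,150,130,120),6)
E
```

```text
clock: 12.2
tool_pos: [0.5815, 0.1874, 0.1523]
orientation: [-90.0, -0.0, 178.0]
force: [-0.0, 0.6, 0.7]
opening: 0.0305
t12.2 pos [0.5815 0.1874 0.1523] rpy [-8.9950e+01 -4.0000e-02  1.7798e+02] op 0.0305 F [-0.   0.6  0.7] | x -1.3 y 52.3 z -0.0 turn -0.000
```

View pics/s8.png

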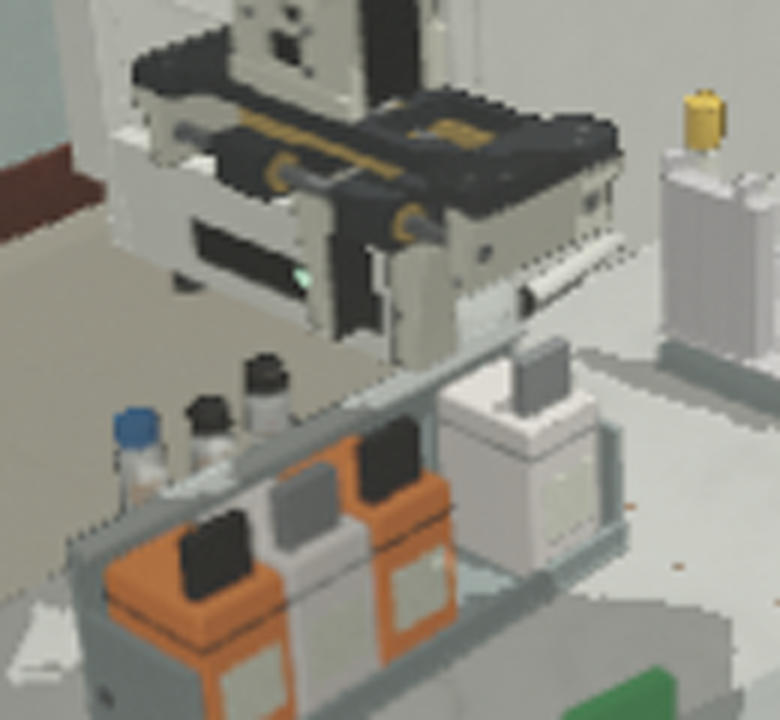

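Scene view: fingers over the second orange tab (~390,440 in the crop), the slot of the first is empty. Descend, grip, and tilt.

```bash
python3 -m crank '[[[0.3,-1,25,0,0],[0.3,-1,52,0,0],[0.3,-1,52,0,0],[1,-1,52,0,0],[1,-1,52,0,0],[1,-1,52,0,0],[1,-1,52,0,0],[1,-1,52,0,0]]]'; python3 -m crank '[[[1,6,0,0,0],[1,12,0,0,0],[1,18,0,0,0],[1,24,0,0,0],[1,28,0,0,0],[1,28,0,0,0]]]';python3 - <<'E'
from go import *
rel(rk(-16-28,0,100),178.0)
snap("scene","s9",(190,150,130,120),6)
E
```

```text
clock: 13.25
tool_pos: [0.5829, 0.188, 0.1016]
orientation: [-90.0, 0.1, 178.0]
force: [-3.4, 0.1, 5.2]
opening: 0.0102
clock: 14.0
tool_pos: [0.5569, 0.1898, 0.1026]
orientation: [-90.1, 0.3, 178.1]
force: [4.9, -1.1, 6.1]
opening: 0.0105
t14.0 pos [0.5569 0.1898 0.1026] rpy [-90.14   0.32 178.06] op 0.0105 F [ 4.9 -1.1  6.1] | x 2.1 y 2.6 z 1.5 turn 0.001
```

View pics/s9.png

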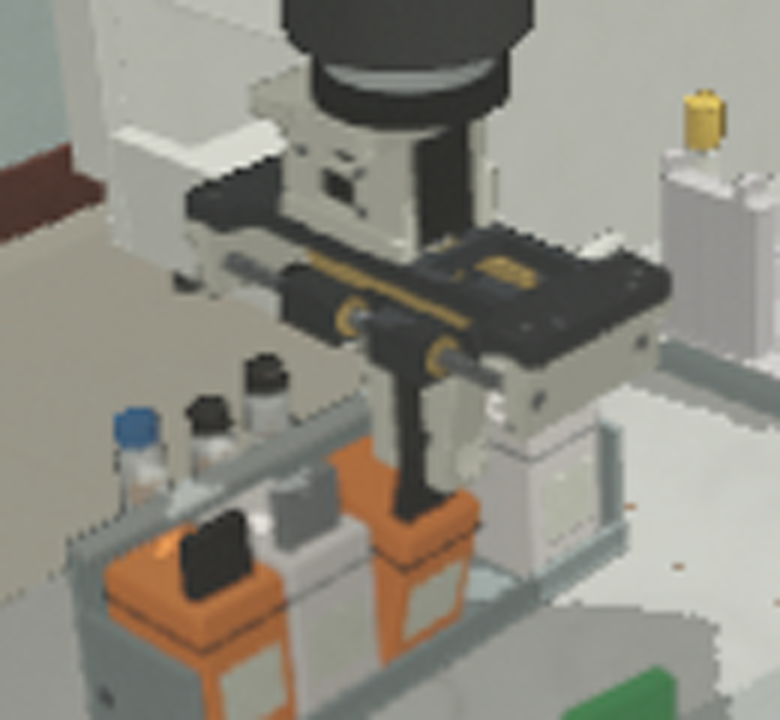

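```bash
python3 -m crank '[[[1,2,-6,0,0],[1,3,-12,0,0],[1,4,-18,0,0],[1,4,-22,0,0],[1,14,-23,0,0],[1,26,-24,0,0],[1,38,-25,0,0],[1,38,-25,0,0],[1,38,-50,0,0],[1,38,-90,0,0],[1,38,-148,0,0],[1,38,-148,0,0]]]'
python3 - <<'E'
from go import *
rel(sc(-16,0,250),178.0)
snap("scene","s10",(190,110,200,120),4)
E
```

```text
clock: 15.55
tool_pos: [0.5192, 0.1914, 0.2538]
orientation: [-90.3, 0.5, 178.0]
force: [0.9, 1.3, -2.0]
opening: 0.0092
t15.6 pos [0.5192 0.1914 0.2538] rpy [-90.29   0.46 178.04] op 0.0092 F [ 0.9  1.3 -2. ] | x -73.4 y 3.8 z 360.5 turn 0.001
```

View pics/s10.png

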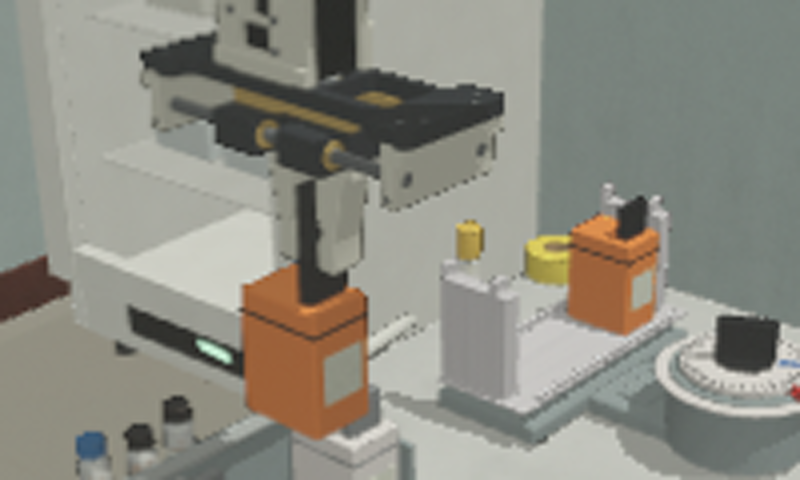

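```bash
python3 -m crank '[[[1,-10,0,45,0],[1,-20,0,95,0],[1,-30,0,145,0],[1,-40,0,195,0],[1,-50,0,245,0],[1,-60,0,295,0],[1,-70,0,335,0],[1,-73,0,355,0],[1,-73,0,360,0],[1,-73,0,360,0]]]'
python3 - <<'E'
from go import *
rel(sc(-16,0,138),178.0)
snap("scene","s11",(260,100,140,120),5)
snap("top","t11",(340,120,120,100),6)
E
```

```text
clock: 16.85
tool_pos: [0.5766, -0.1719, 0.2479]
orientation: [-90.0, -0.1, 178.0]
force: [0.9, 0.2, -2.2]
opening: 0.0099
t16.9 pos [ 0.5766 -0.1719  0.2479] rpy [-9.0010e+01 -6.0000e-02  1.7799e+02] op 0.0099 F [ 0.9  0.2 -2.2] | x -3.6 y 109.9 z -0.7 turn -0.000
```

View pics/s11.png

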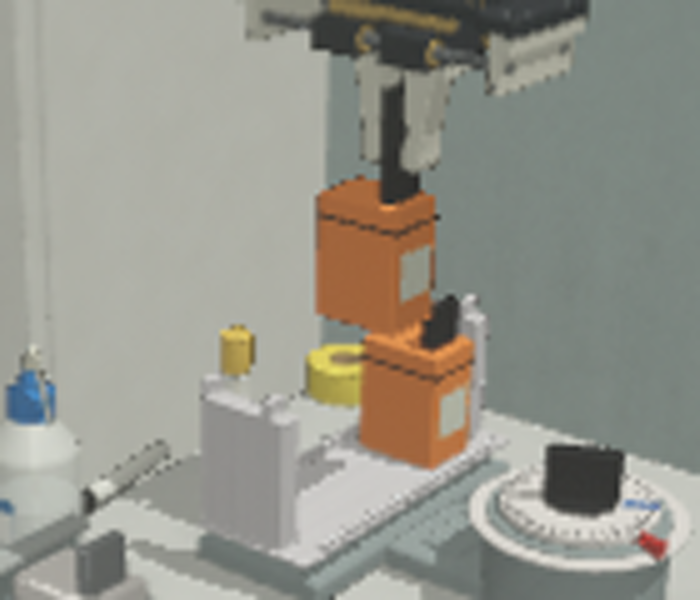

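```bash
python3 -m crank '[[[1,-3,25,-1,0],[1,-3,50,-1,0],[1,-3,75,-1,0],[1,-3,95,-1,0],[1,-3,107,-1,0],[1,-3,112,-1,0],[1,-3,115,-1,0],[1,-3,117,-1,0],[1,-3,117,-1,0]]]';  python3 -m crank '[[[0.6,0,0,0,0],[0.4,0,0,0,0],[0.4,0,0,0,0],[0.4,0,-20,0,0],[0.4,0,-40,0,0],[0.4,0,-70,0,0],[0.4,0,-70,0,0]]]'
python3 - <<'E'
from go import *
rel(rk(-16,91,150),178.0)
snap("scene","s12",(260,120,140,120),5)
E
```

```text
clock: 18.08
tool_pos: [0.5803, -0.1714, 0.1322]
orientation: [-90.0, 0.0, 178.0]
force: [-1.4, 1.6, 1.5]
opening: 0.0098
clock: 18.95
tool_pos: [0.5816, -0.1716, 0.2043]
orientation: [-90.0, 0.3, 178.0]
force: [0.1, -0.2, -1.3]
opening: 0.0266
t18.9 pos [ 0.5816 -0.1716  0.2043] rpy [-89.98   0.28 178.02] op 0.0266 F [ 0.1 -0.2 -1.3] | x 11.2 y 54.3 z -449.8 turn 0.000
```

View pics/s12.png

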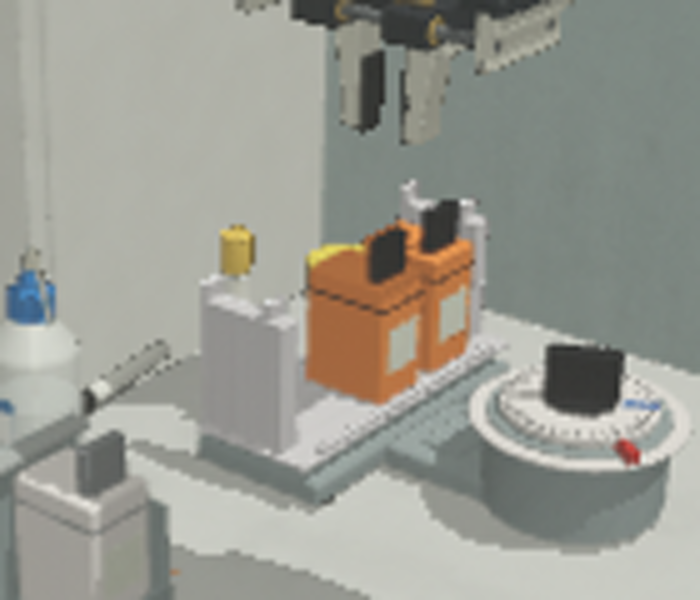

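Two stand upright on the pan. Now the third (leftmost in the rack).

```bash
python3 -m crank '[[[0.3,0,0,-60,0],[0.3,2,0,-120,0],[0.3,4,0,-180,0],[0.3,6,0,-240,0],[0.3,8,0,-300,0],[0.3,10,0,-350,0],[0.3,11,0,-400,0],[0.3,11,20,-440,0],[0.3,11,45,-450,0],[0.3,11,54,-450,0],[0.3,11,54,-450,0],[0.3,11,54,-450,0]]]'
python3 - <<'E'
from go import *
rel(rk(-16,91,100),178.0)
snap("scene","s13",(190,150,130,120),6)
E
```

```text
clock: 20.5
tool_pos: [0.5853, 0.2782, 0.1486]
orientation: [-90.0, 0.1, 178.0]
force: [-0.2, 1.2, -0.0]
opening: 0.0309
t20.5 pos [0.5853 0.2782 0.1486] rpy [-9.0030e+01  6.0000e-02  1.7796e+02] op 0.0309 F [-0.2  1.2 -0. ] | x -0.6 y 48.6 z -0.2 turn -0.001
```

View pics/s13.png

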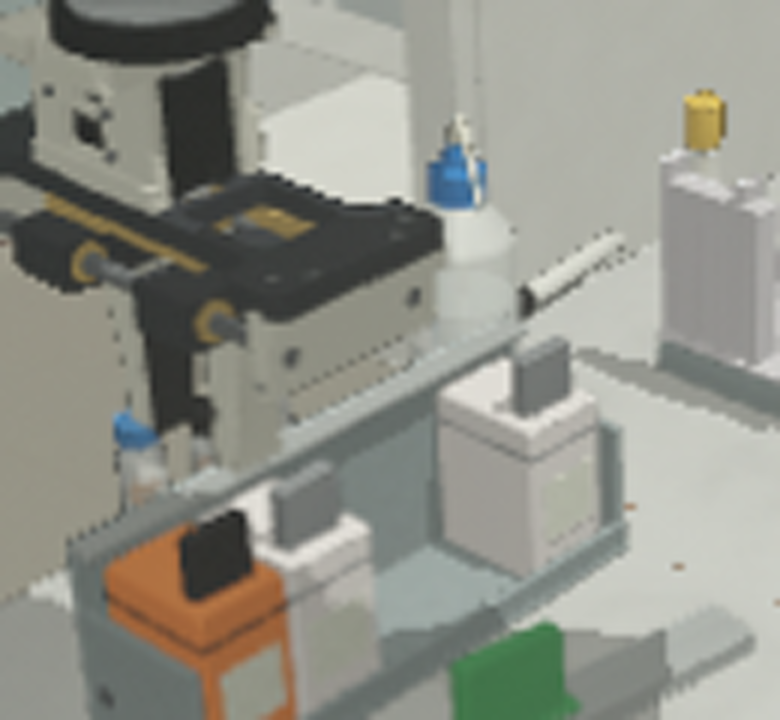

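```bash
python3 -m crank '[[[0.3,-1,25,0,0],[0.3,-1,48,0,0],[0.3,-1,48,0,0],[1,-1,48,0,0],[1,-1,48,0,0],[1,-1,48,0,0],[1,-1,48,0,0],[1,-1,48,0,0]]]'; python3 -m crank '[[[1,6,0,0,0],[1,12,0,0,0],[1,18,0,0,0],[1,24,0,0,0],[1,28,0,0,0],[1,28,0,0,0]]]';python3 - <<'E'
from go import *
rel(rk(-16-28,91,100),178.0)
snap("scene","s14",(190,150,130,120),6)
print(ctrl.find_in("scene","bar"),unproj("scene",[(275.5,263)],.03), place(rack,[[-.05,.091,0]]))
snap("top","t14",(170,130,200,150),4)
E
```

```text
clock: 21.55
tool_pos: [0.5861, 0.279, 0.1007]
orientation: [-90.0, 0.1, 178.0]
force: [-2.1, -0.4, 5.9]
opening: 0.0095
clock: 22.3
tool_pos: [0.5601, 0.2809, 0.1017]
orientation: [-90.2, 0.3, 178.1]
force: [4.9, -0.8, 7.0]
opening: 0.0107
t22.3 pos [0.5601 0.2809 0.1017] rpy [-90.16   0.3  178.06] op 0.0107 F [ 4.9 -0.8  7. ] | x 2.1 y 1.7 z 1.6 turn 0.001
[{'extent': [226.9, 249.3, 91.6, 46.1], 'confidence': 0.9}] [[0.5043238  0.20040548 0.03      ]] [[0.55198172 0.27951533 0.        ]]
```

View pics/s14.png

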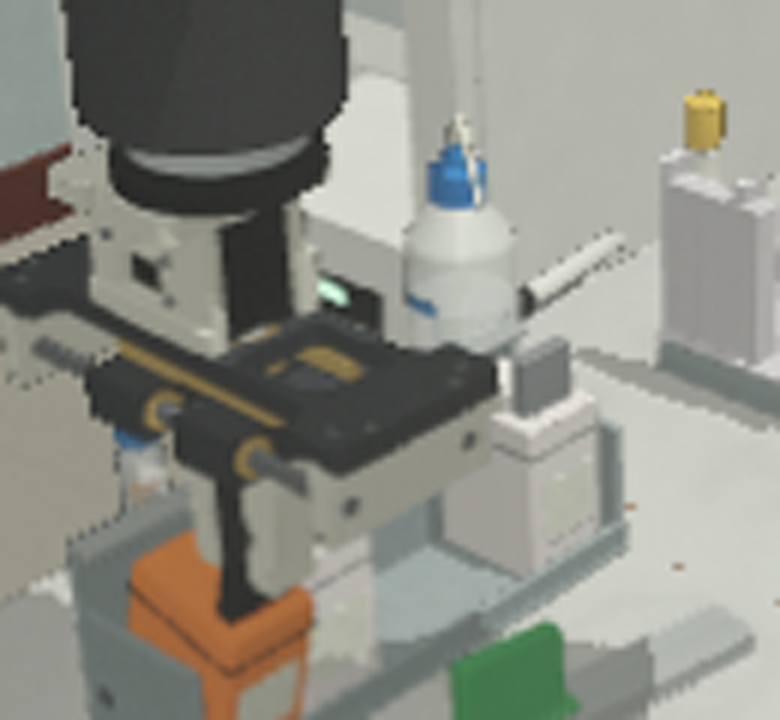

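View pics/t14.png

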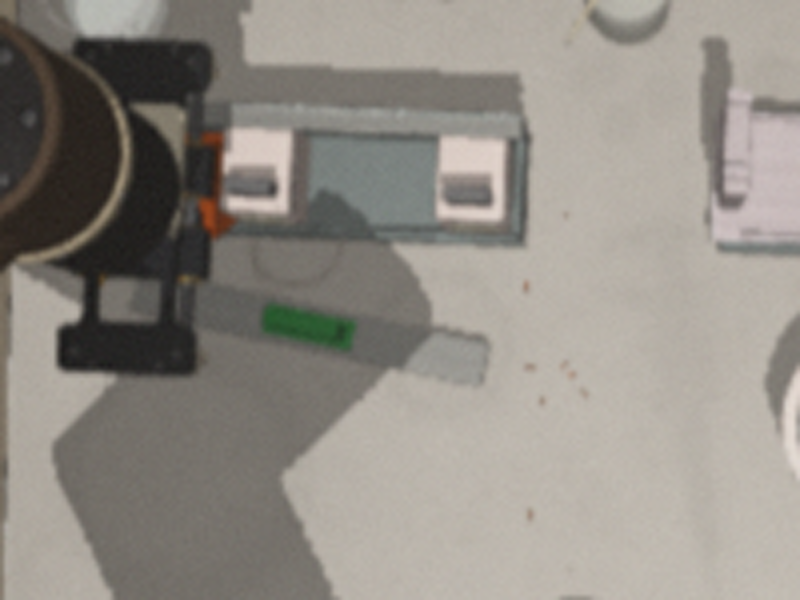

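```bash
python3 -m crank '[[[1,2,-6,0,0],[1,3,-12,0,0],[1,4,-18,0,0],[1,4,-23,0,0],[1,12,-26,0,0],[1,22,-28,0,0],[1,24,-30,0,0],[1,24,-40,0,0],[1,24,-70,0,0],[1,24,-110,0,0],[1,24,-148,0,0],[1,24,-148,0,0]]]'
python3 - <<'E'
from go import *
rel(sc(-16,58,250),178.0)
snap("scene","s15",(190,110,200,120),4)
E
```

```text
clock: 23.95
tool_pos: [0.5355, 0.2816, 0.252]
orientation: [-90.3, 0.3, 178.0]
force: [0.5, -0.9, -2.7]
opening: 0.0094
t23.9 pos [0.5355 0.2816 0.252 ] rpy [-90.26   0.32 178.01] op 0.0094 F [ 0.5 -0.9 -2.7] | x -60.3 y 2.0 z 393.1 turn 0.000
```

View pics/s15.png

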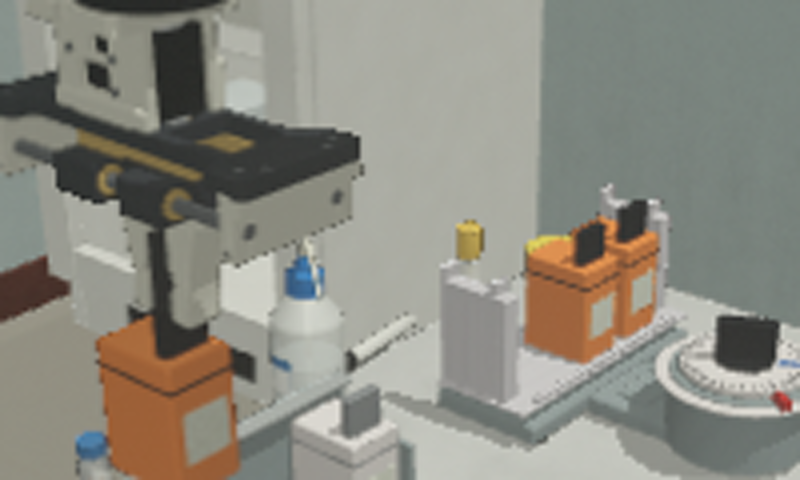

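```bash
python3 -m crank '[[[1,-10,0,45,0],[1,-20,0,95,0],[1,-30,0,145,0],[1,-40,0,195,0],[1,-50,0,245,0],[1,-57,0,295,0],[1,-60,0,340,0],[1,-60,0,375,0],[1,-60,0,390,0],[1,-60,0,393,0],[1,-60,0,393,0]]]'
python3 - <<'E'
from go import *
rel(sc(-16,58,133),178.0)
snap("scene","s16",(260,100,140,120),5)
E
```

```text
clock: 25.38
tool_pos: [0.5799, -0.1138, 0.2472]
orientation: [-90.0, -0.0, 178.0]
force: [0.2, -0.1, -2.3]
opening: 0.0093
t25.4 pos [ 0.5799 -0.1138  0.2472] rpy [-9.0010e+01 -3.0000e-02  1.7801e+02] op 0.0093 F [ 0.2 -0.1 -2.3] | x -2.3 y 114.2 z -0.5 turn 0.000
```

View pics/s16.png

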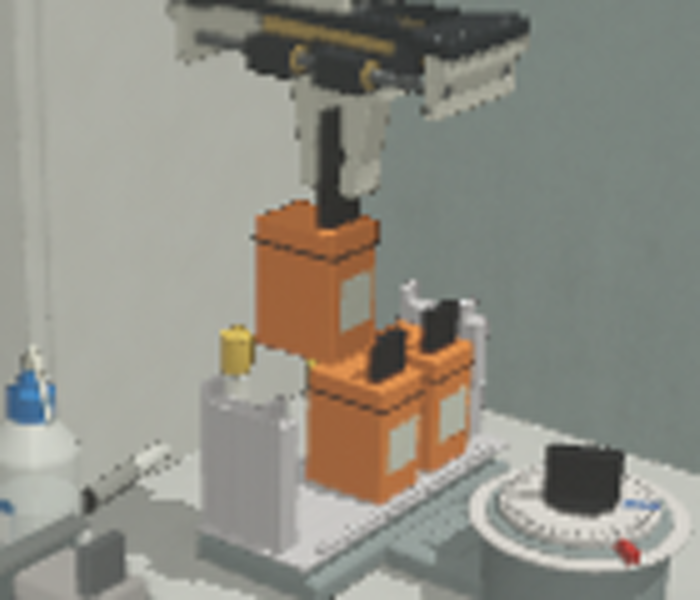

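```bash
python3 -m crank '[[[1,-2,25,0,0],[1,-2,50,0,0],[1,-2,75,0,0],[1,-2,95,0,0],[1,-2,107,0,0],[1,-2,112,0,0],[1,-2,115,0,0],[1,-2,118,0,0],[1,-2,118,0,0]]]';  python3 -m crank '[[[0.6,0,0,0,0],[0.4,0,0,0,0],[0.4,0,0,0,0],[0.4,0,-20,0,0],[0.4,0,-40,0,0],[0.4,0,-80,0,0],[-0.2,0,-80,-60,0],[-0.2,60,-80,-120,0],[-0.2,100,-80,-180,0],[-0.2,100,-80,-180,0]]]'
python3 - <<'E'
from go import *
rel(rk(-16,91,150),178.0)
snap("scene","s17",(260,120,140,120),5)
snap("top","t17",(340,130,120,130),4.5)
snap("top","t17b",(180,130,160,120),5)
E
```

```text
clock: 26.55
tool_pos: [0.5823, -0.1144, 0.1301]
orientation: [-90.0, 0.0, 178.0]
force: [-1.0, 0.3, 0.3]
opening: 0.0095
clock: 27.8
tool_pos: [0.4869, 0.0707, 0.21]
orientation: [-90.0, 0.0, 178.1]
force: [0.7, -0.9, 0.2]
opening: 0.052
t27.8 pos [0.4869 0.0707 0.21  ] rpy [-9.0040e+01  5.0000e-02  1.7809e+02] op 0.0520 F [ 0.7 -0.9  0.2] | x -92.1 y 60.0 z -210.8 turn 0.001
```

View pics/s17.png

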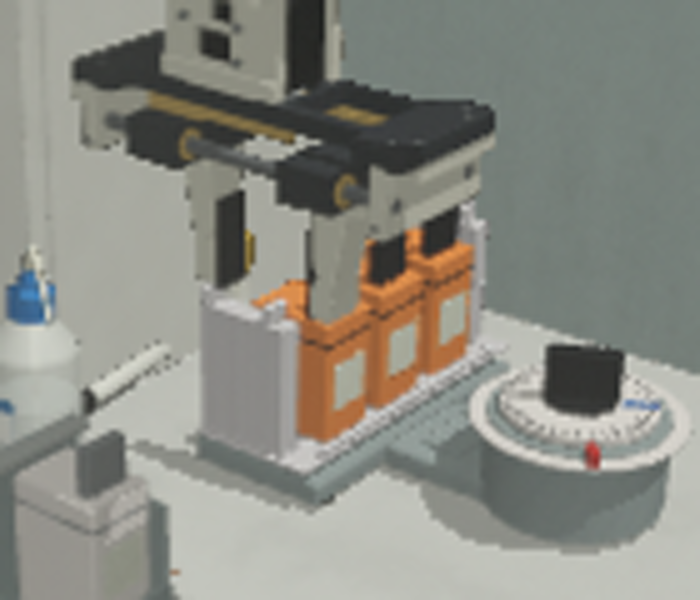

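View pics/t17.png

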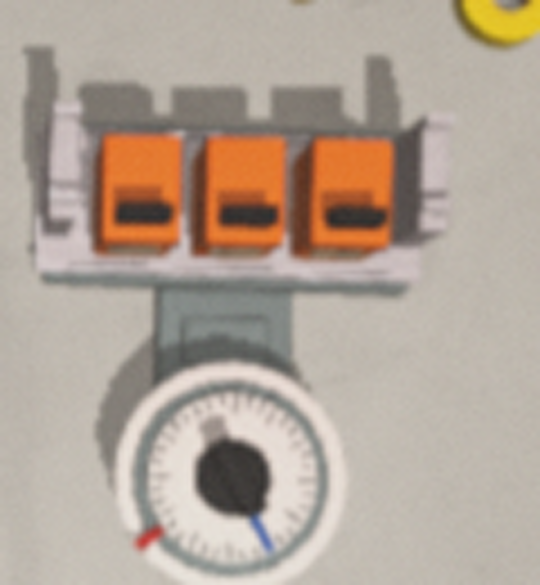

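View pics/t17b.png

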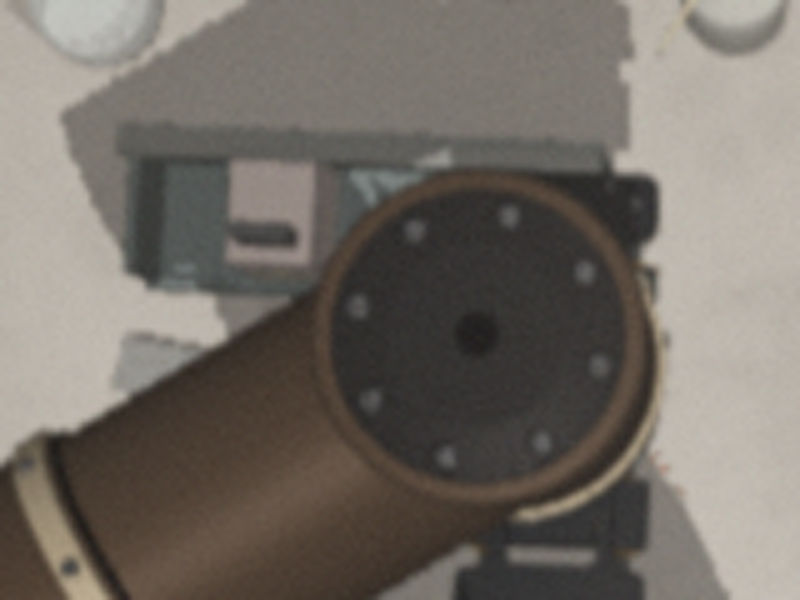

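```bash
python3 -m crank '[[[-0.2,20,-10,60,0],[-0.2,40,-20,120,0],[-0.2,50,-20,180,0],[-0.2,50,-20,240,0],[-0.2,50,-20,300,0],[-0.2,50,-20,340,0],[-0.2,50,-20,340,0]]]'
python3 - <<'E'
from go import *
snap("top","t18",(180,140,160,110),5)
snap("scene","s18",(200,190,150,120),5)
print(ctrl.find_in("top","bar"),ctrl.find_in("scene","bar"))
E
```

```text
clock: 28.82
tool_pos: [0.4258, -0.2723, 0.2289]
orientation: [-90.0, -0.1, 177.7]
force: [-1.8, 0.5, 0.1]
opening: 0.0524
[{'extent': [202.0, 197.2, 88.7, 30.6], 'confidence': 0.84}] [{'extent': [225.3, 249.9, 93.3, 48.1], 'confidence': 0.9}]
```

View pics/t18.png

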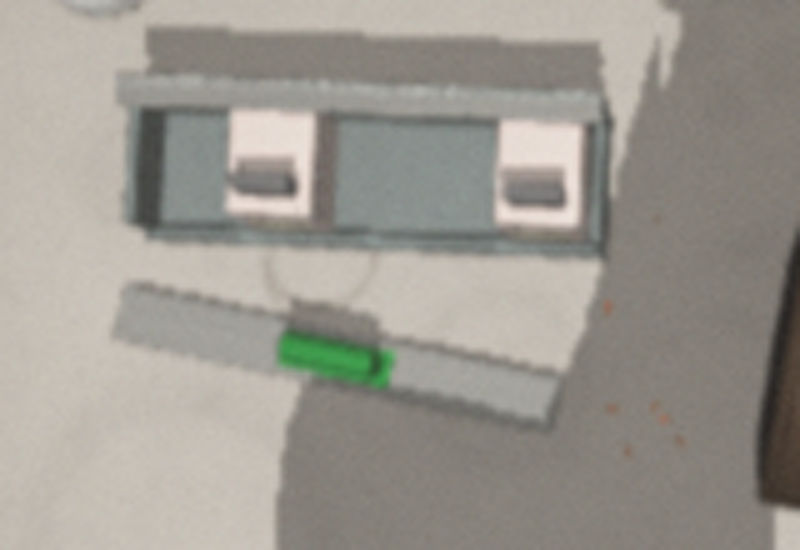

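View pics/s18.png

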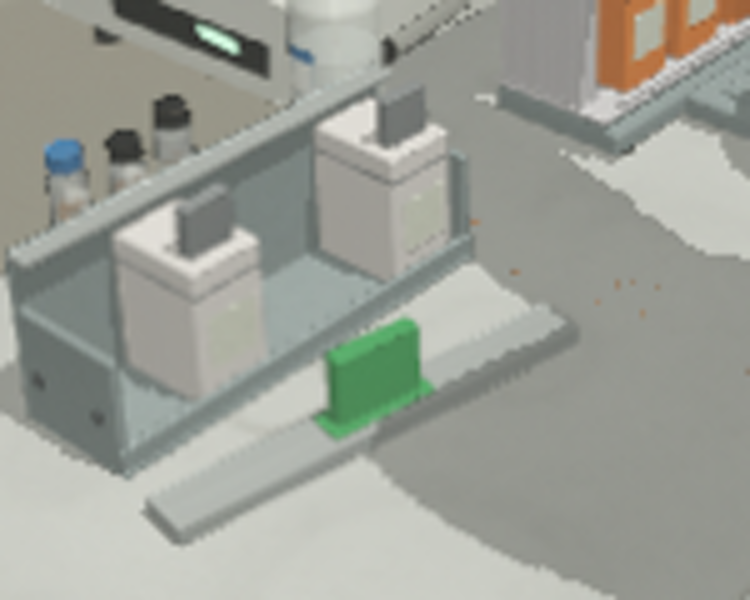

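Run:
```python
from go import *
u=lambda c,s,o:((np.array(c)+.5)/s-.5+np.array(o))
T=lambda c:u(c,5,(180,140)); S=lambda c:u(c,5,(200,190))
obs=[("top",(.015,.12,.012),T((125,284))),("top",(-.015,.12,.012),T((113,334))),("top",(.015,-.12,.012),T((561,375))),("top",(-.015,-.12,.012),T((548,422))),
("scene",(.015,.12,.012),S((148,500))),("scene",(-.015,.12,.012),S((180,531))),("scene",(.015,-.12,.012),S((543,306))),("scene",(-.015,-.12,.012),S((577,324)))]
q,r=fit(obs,[.48,.2,-.18]); print(q,np.degrees(q[2]),r.round(1)); np.save("bar.npy",q)
for n,nm,cr,s in(("top","t18",(180,140,160,110),5),("scene","s18",(200,190,150,120),5)):
    im=cv2.imread(f"pics/{nm}.png")
    draw(im,n,q,box(-15,15,-120,120,0,12),(0,0,255),cr,s); draw(im,n,q,box(-6,6,-25,25,12,53),(255,0,0),cr,s)
    cv2.imwrite(f"pics/{nm}f.png",im[200:] if n=="top" else im[250:])
rel([q[0],q[1],.15],180+np.degrees(q[2]))
```

```text
[ 0.50200773  0.20834011 -0.19933877] -11.421270273725435 [[-0.1  0.1]
 [-0.2  1.1]
 [ 0.7 -0.1]
 [ 1.   1.5]
 [-1.3 -0.4]
 [-0.6  0.2]
 [-0.6 -1.2]
 [ 0.2  0.2]]
t29.0 pos [ 0.4265 -0.2689  0.2295] rpy [-90.    -0.   177.99] op 0.0523 F [ 0.1  0.8 -0.8] | x -58.8 y 79.5 z -479.6 turn 0.164
```

View pics/t18f.png

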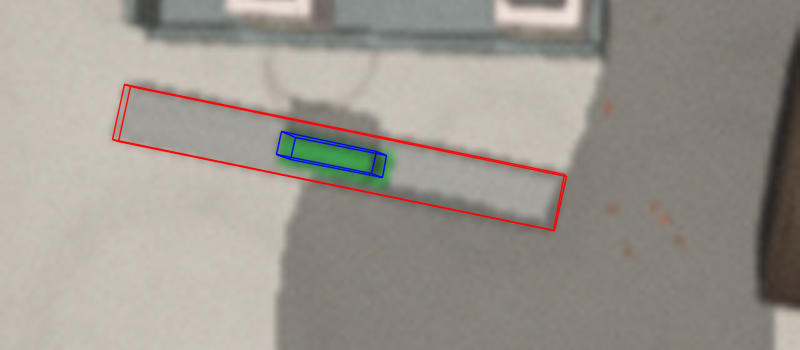

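View pics/s18f.png

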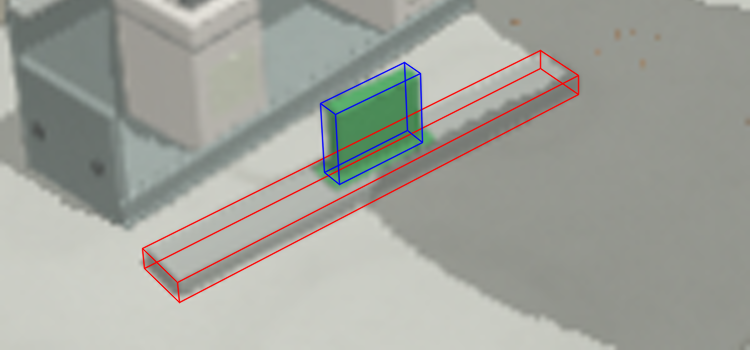

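```bash
python3 -m crank '[[[-0.2,-5,-10,-45,-0.1],[-0.3,-10,-10,-95,-0.25],[-0.4,-15,-10,-145,-0.4],[-0.5,-20,-10,-195,-0.55],[-0.6,-25,-10,-245,-0.7],[-0.7,-30,-10,-295,-0.85],[-0.8,-40,0,-345,-1.0],[-0.8,-45,20,-390,-1.15],[-0.8,-50,40,-430,-1.28],[-0.8,-59,60,-465,-1.38],[-0.8,-59,80,-480,-1.407],[-0.8,-59,80,-480,-1.407]]]'
python3 - <<'E'
from go import *
q=np.load("bar.npy")
rel([q[0],q[1],.08],270+np.degrees(q[2]))
snap("scene","s19",(200,150,150,120),5)
E
```

```text
clock: 30.52
tool_pos: [0.5008, 0.2098, 0.1481]
orientation: [-90.1, -0.1, -101.2]
force: [0.1, -0.3, -0.2]
opening: 0.0789
t30.5 pos [0.5008 0.2098 0.1481] rpy [ -90.11   -0.13 -101.22] op 0.0789 F [ 0.1 -0.3 -0.2] | x 1.2 y 68.1 z 1.5 turn 0.004
```

View pics/s19.png

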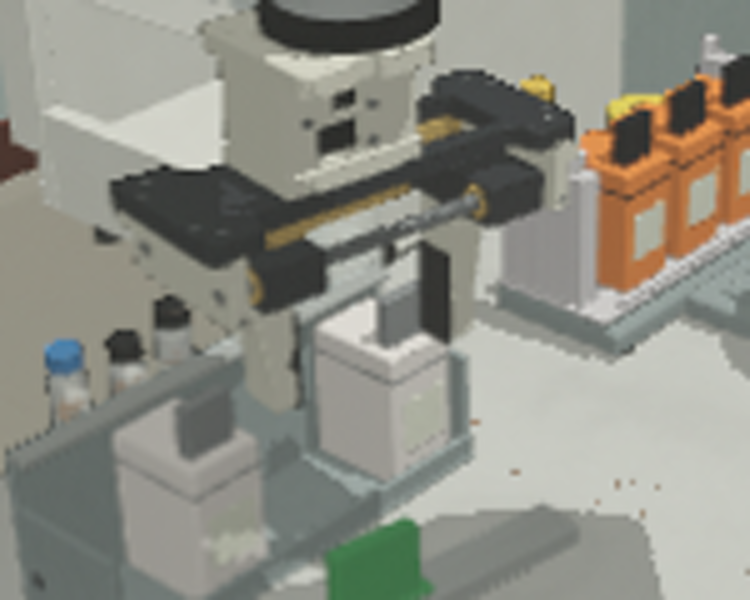

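```bash
python3 -m crank '[[[-0.8,1,30,1.5,0],[-0.8,1,60,1.5,0],[-0.8,1,75,1.5,0],[-0.8,1,75,1.5,0]]]'
python3 - <<'E'
from go import *
q=np.load("bar.npy")
rel([q[0],q[1],.03],270+np.degrees(q[2]))
snap("scene","s20",(200,180,150,120),5)
E
```

```text
clock: 31.08
tool_pos: [0.5033, 0.207, 0.0746]
orientation: [-90.0, -0.0, -101.4]
force: [0.6, 0.4, 0.1]
opening: 0.0788
t31.1 pos [0.5033 0.207  0.0746] rpy [-9.002e+01 -4.000e-02 -1.014e+02] op 0.0788 F [0.6 0.4 0.1] | x -1.1 y 44.6 z -1.6 turn 0.000
```

View pics/s20.png

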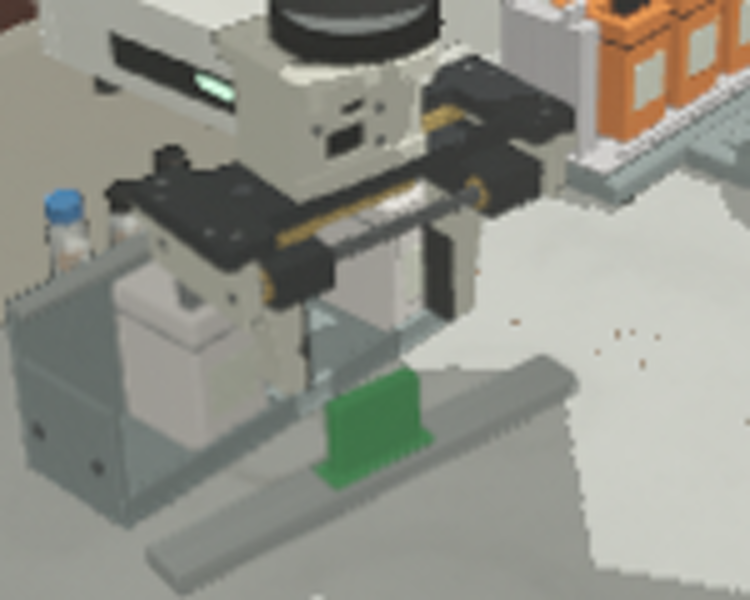

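Run:
```python
from go import *
q=np.load("bar.npy"); cr=(200,180,150,120); s=5
im=cv2.imread("pics/s20.png")
draw(im,"scene",q,box(-6,6,-25,25,12,53),(255,0,0),cr,s);draw(im,"scene",q,box(-15,15,-120,120,0,12),(0,0,255),cr,s)
t=[.5033,.207,np.radians(-101.4)]
for s_ in(1,-1):
    draw(im,"scene",t,box(*(sorted((s_*39.4,s_*60))),-9.5,9.5,74.6,110),(0,255,255),cr,s)
cv2.imwrite("pics/s20f.png",im)
```

```text
(no output)
```

View pics/s20f.png

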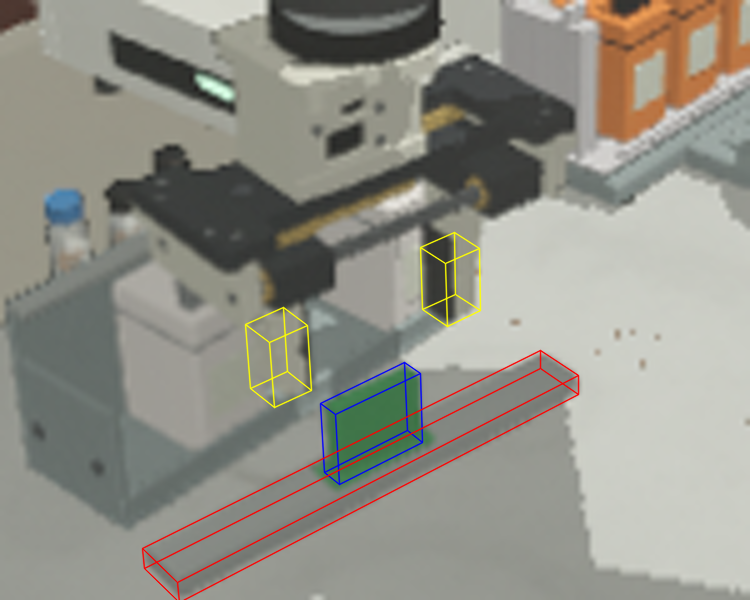

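```bash
python3 -m crank '[[[-0.8,-1,20,-1,0],[-0.8,-1,40,-1,0],[-0.8,-1,45,-1,0],[-0.8,-1,45,-1,0],[1,-1,45,-1,0],[1,-1,45,-1,0],[1,-1,45,-1,0],[1,-1,45,-1,0],[1,-1,45,-1,0]]]'
python3 - <<'E'
from go import *
q=np.load("bar.npy")
rel([q[0],q[1],.03],270+np.degrees(q[2]))
snap("scene","s21",(200,180,150,120),5)
E
```

```text
clock: 32.25
tool_pos: [0.5029, 0.2086, 0.0298]
orientation: [-90.0, 0.0, -101.4]
force: [-2.2, -0.6, 3.7]
opening: 0.0496
t32.2 pos [0.5029 0.2086 0.0298] rpy [-8.9990e+01  1.0000e-02 -1.0138e+02] op 0.0496 F [-2.2 -0.6  3.7] | x 0.4 y -0.2 z -0.8 turn 0.001
```

View pics/s21.png

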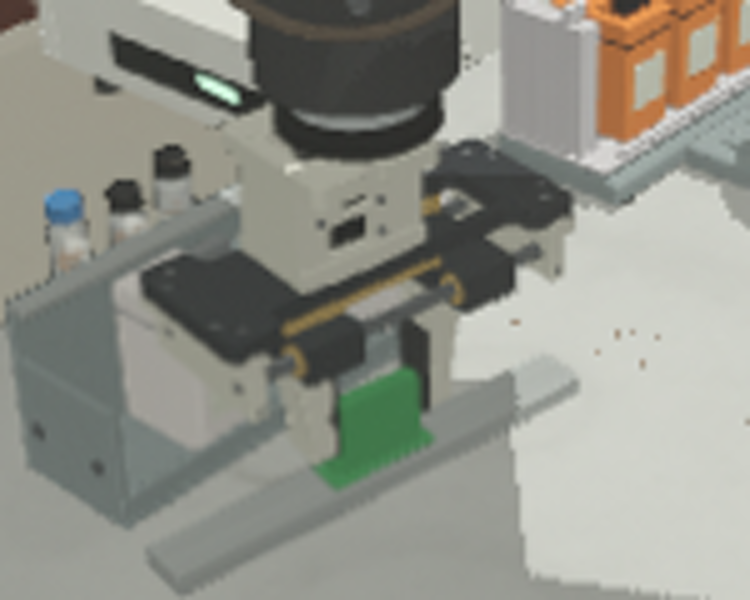

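```bash
python3 -m crank '[[[1,0,-10,0,0],[1,0,-30,0,0],[1,0,-70,0,0],[1,0,-120,0,0],[1,0,-170,0,0],[1,0,-220,0,0],[1,0,-220,0,0]]]'
python3 - <<'E'
from go import *
rel(sc(15,0,250),270+np.degrees(scale[2]))
snap("scene","s22",(200,120,170,130),4.6)
E
```

```text
clock: 33.17
tool_pos: [0.5044, 0.2095, 0.2544]
orientation: [-89.7, 0.3, -101.4]
force: [0.3, 0.7, -2.3]
opening: 0.0498
t33.2 pos [0.5044 0.2095 0.2544] rpy [ -89.69    0.34 -101.36] op 0.0498 F [ 0.3  0.7 -2.3] | x 353.4 y 4.4 z 180.0 turn -0.164
```

View pics/s22.png

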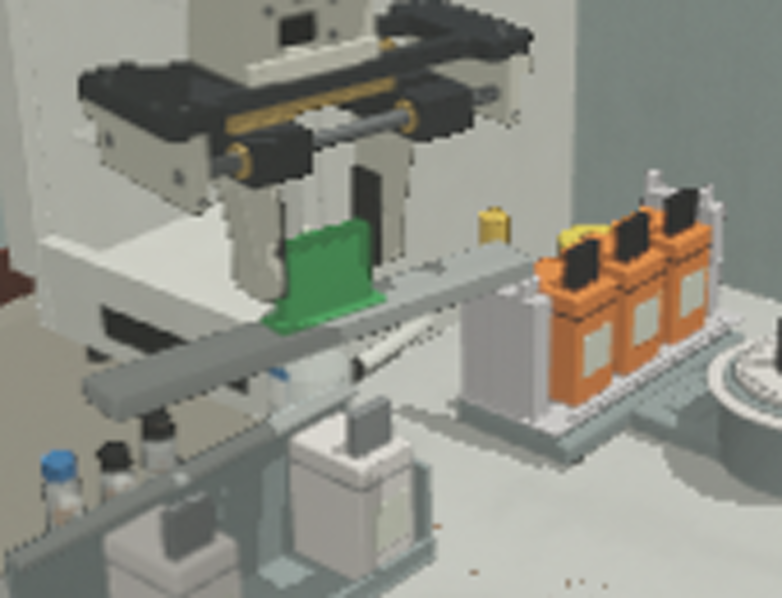

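```bash
python3 -m crank '[[[1,30,0,15,0],[1,75,0,35,-0.03],[1,120,0,60,-0.06],[1,165,0,85,-0.09],[1,210,0,105,-0.12],[1,255,0,130,-0.15],[1,300,0,155,-0.164],[1,335,0,172,-0.164],[1,350,0,180,-0.164],[1,353,0,180,-0.164],[1,353,0,180,-0.164],[1,353,0,180,-0.164]]]'
python3 - <<'E'
from go import *
rel(sc(15,0,170),270+np.degrees(scale[2]))
snap("scene","s23",(260,100,140,120),5)
snap("top","t23",(320,120,140,140),4.2)
E
```

```text
clock: 34.72
tool_pos: [0.6094, -0.172, 0.2497]
orientation: [-90.0, 0.0, -91.9]
force: [-0.2, 1.2, -1.5]
opening: 0.0502
t34.7 pos [ 0.6094 -0.172   0.2497] rpy [-8.999e+01  1.000e-02 -9.192e+01] op 0.0502 F [-0.2  1.2 -1.5] | x 0.3 y 79.7 z 1.8 turn 0.001
```

View pics/s23.png

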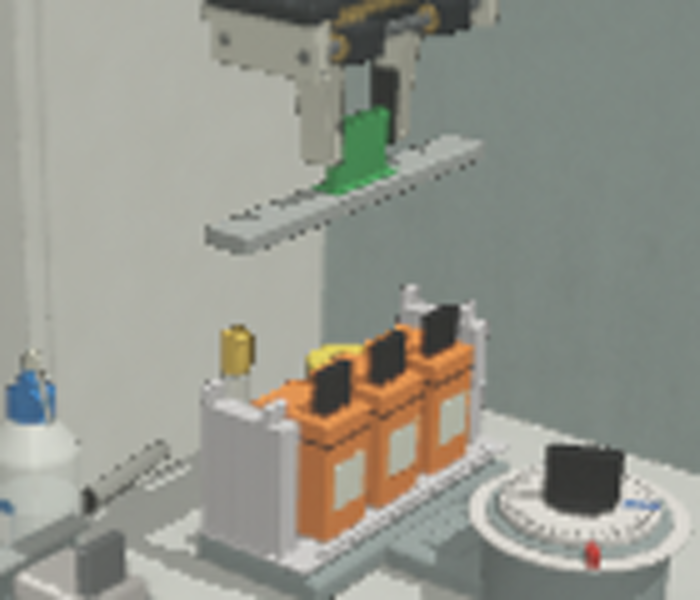

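View pics/t23.png

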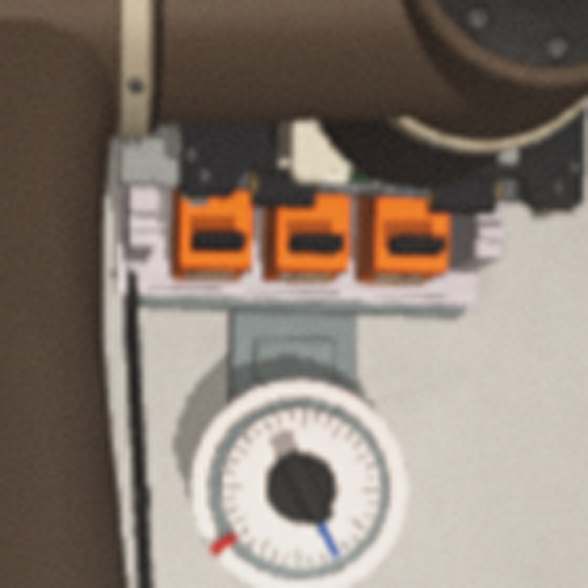

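```bash
python3 -m crank '[[[1,0,30,2,0],[1,0,60,2,0],[1,0,80,2,0],[1,0,84,2,0],[1,0,84,2,0]]]'
python3 - <<'E'
from go import *
rel(sc(15,0,145),270+np.degrees(scale[2]))
cr=(270,110,120,110);s=6
im=snap("scene",None,cr,s)
o=ctrl.get_obs(); q=[*o['tool_pos'][:2],np.radians(o['orientation'][2]-270)]; z=o['tool_pos'][2]*1000-30
draw(im,"scene",q,box(-15,15,-120,120,z,z+12),(0,0,255),cr,s)
for y in(-102,102): draw(im,"scene",scale,box(-5,35,y-8,y+8,115,126),(255,0,0),cr,s)
cv2.imwrite("pics/s24.png",im)
E
```

```text
clock: 35.45
tool_pos: [0.6119, -0.173, 0.1662]
orientation: [-90.0, -0.0, -92.0]
force: [-0.2, 0.4, -1.0]
opening: 0.0497
t35.5 pos [ 0.6119 -0.173   0.1662] rpy [-8.996e+01 -2.000e-02 -9.196e+01] op 0.0497 F [-0.2  0.4 -1. ] | x -0.6 y 21.2 z -0.7 turn 0.000
```

View pics/s24.png

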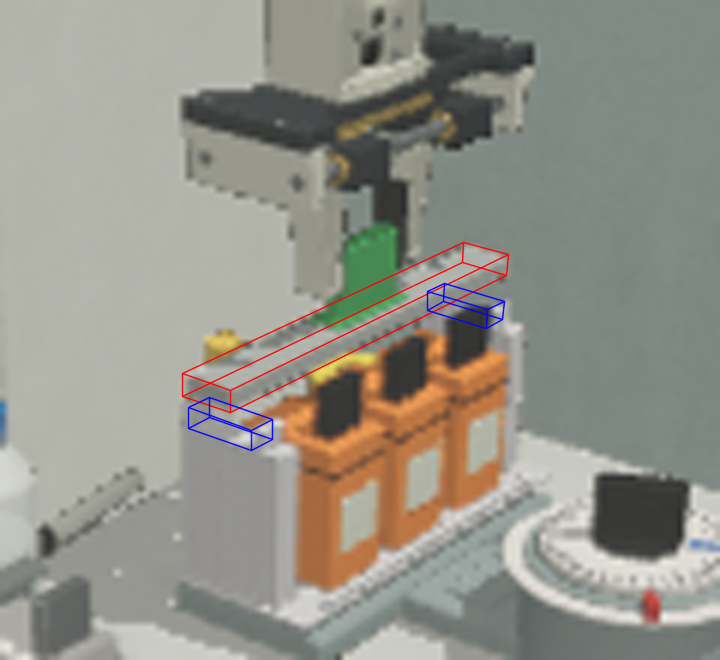

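```bash
python3 -m crank '[[[1,0,8,0,0],[1,0,15,0,0],[1,0,20,0,0],[1,0,22,0,0],[1,0,22,0,0]]]'
python3 - <<'E'
from go import *
rel(sc(15,0,142),270+np.degrees(scale[2]))
snap("scene","s25",(270,110,120,110),6)
E
```

```text
clock: 36.12
tool_pos: [0.6114, -0.1732, 0.1435]
orientation: [-90.0, -0.0, -92.0]
force: [-0.8, 0.6, -1.0]
opening: 0.0497
t36.1 pos [ 0.6114 -0.1732  0.1435] rpy [-90.01  -0.   -91.99] op 0.0497 F [-0.8  0.6 -1. ] | x -0.8 y 1.5 z -0.2 turn -0.001
```

View pics/s25.png

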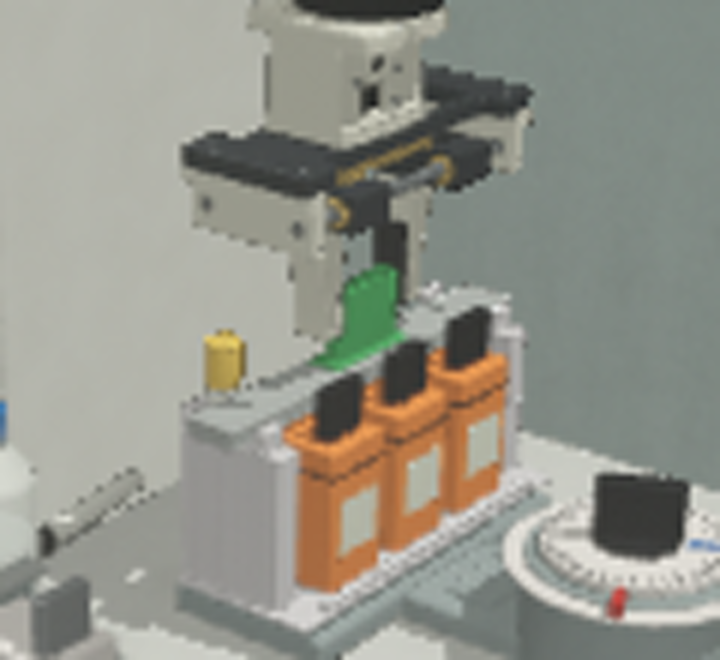

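```bash
python3 -m crank '[[[1,0,1.5,0,0],[1,0,1.5,0,0],[-0.4,0,1.5,0,0],[-0.6,0,1.5,0,0],[-0.6,0,1.5,0,0],[-0.6,0,1.5,0,0],[-0.6,0,-25,0,0],[-0.6,0,-60,0,0],[-0.6,0,-100,0,0],[-0.6,0,-100,0,0]]]'
python3 - <<'E'
from go import *
rel(sc(-160,0,200),111.)
snap("scene","s26",(270,110,120,110),6)
snap("top","t26",(330,120,125,140),4.2)
E
```

```text
clock: 37.42
tool_pos: [0.6133, -0.1735, 0.2476]
orientation: [-89.6, -0.0, -92.0]
force: [0.2, 0.1, -1.1]
opening: 0.0702
t37.4 pos [ 0.6133 -0.1735  0.2476] rpy [-8.961e+01 -4.000e-02 -9.197e+01] op 0.0702 F [ 0.2  0.1 -1.1] | x -1.0 y 47.6 z -177.2 turn 2.741
```

View pics/s26.png

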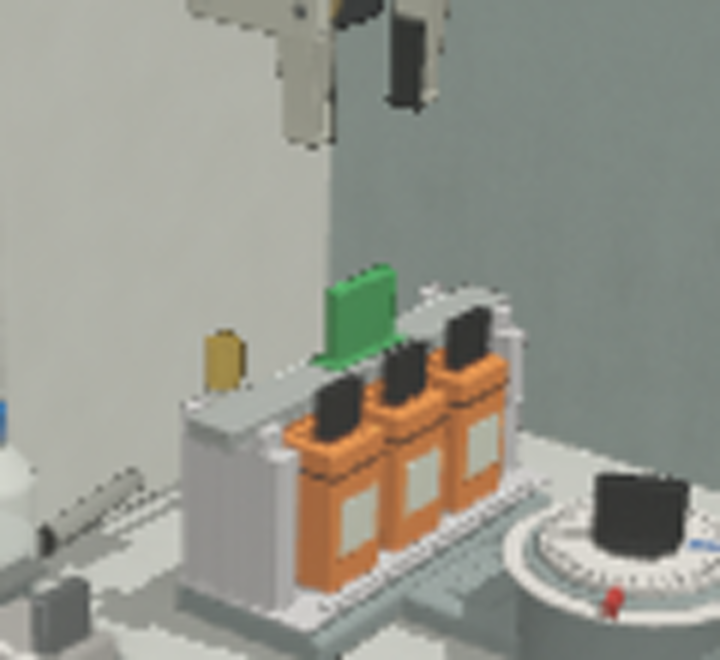

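View pics/t26.png

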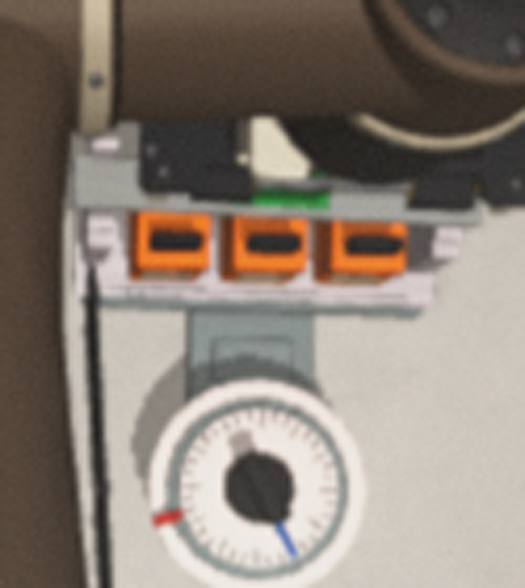

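```bash
cat > dial.py <<'E'
from go import *
def blobs(n,win):
    im=ctrl.snapshot(n).astype(int); u,v,w,h=win; a=im[v:v+h,u:u+w]; R,G,B=a[...,0],a[...,1],a[...,2]
    out={}
    for nm,wt in(("red",np.clip(R-np.maximum(G,B)-25,0,None)),("blue",np.clip(B-R-25,0,None))):
        m=(wt>0).astype(np.uint8); k,lab,st,_=cv2.connectedComponentsWithStats(m,connectivity=8)
        best=None
        for i in range(1,k):
            W=wt*(lab==i); s=W.sum()
            if best is None or s>best[0]:
                yy,xx=np.mgrid[v:v+h,u:u+w]; best=(s,(W*xx).sum()/s,(W*yy).sum()/s,st[i,4])
        out[nm]=best
    return out
def dline(n,win):
    im=ctrl.snapshot(n)
def ang(p,ax):  # clockwise from above, 0 = balance front(-x), in balance frame
    d=np.array(p[:2])-ax[:2]; a=np.arctan2(d[1],d[0])-scale[2]; a=-(a-np.pi); return (a+np.pi)%(2*np.pi)-np.pi, np.hypot(*d)*1000
if __name__=="__main__":
    b=blobs("top",(355,205,75,60)); print(b)
    try: bs=blobs("scene",(345,180,60,50)); print(bs)
    except Exception as e: print(e)
    ax=sc(-160,0,0)
    for h in(.060,.066,.072,.08):
        print(h,end=' ')
        for k in b: 
            if b[k]: print(k,ang(unproj("top",[b[k][1:3]],h)[0],ax),end=' ')
        print([unproj("top",[b[k][1:3]],h)[0].round(4) for k in b if b[k]],[unproj("scene",[bs[k][1:3]],h)[0].round(4) for k in bs if bs[k]])
    snap("top","d_%d"%(ctrl.get_obs()['clock']*10),(355,205,75,60),8)
E
python3 dial.py; ls pics/d_*
```

```text
{'red': (np.int64(1501), np.float64(369.4477015323118), np.float64(242.8954030646236), np.int32(32)), 'blue': (np.int64(595), np.float64(397.67563025210086), np.float64(247.96134453781514), np.int32(20))}
{'red': (np.int64(2712), np.float64(347.5896017699115), np.float64(187.7957227138643), np.int32(84)), 'blue': (np.int64(224), np.float64(387.85267857142856), np.float64(200.49107142857142), np.int32(8))}
0.06 red (np.float64(1.214226080003571), np.float64(56.56743707382424)) blue (np.float64(-0.5730225345965074), np.float64(35.63359997980276)) [array([ 0.4184, -0.1128,  0.06  ]), array([ 0.4057, -0.1847,  0.06  ])] [array([ 0.559 , -0.2069,  0.06  ]), array([ 0.4158, -0.2089,  0.06  ])]
0.066 red (np.float64(1.2174027700663679), np.float64(57.030372509628485)) blue (np.float64(-0.5541319688670079), np.float64(35.14652426103169)) [array([ 0.4184, -0.1123,  0.066 ]), array([ 0.4058, -0.1839,  0.066 ])] [array([ 0.5526, -0.1963,  0.066 ]), array([ 0.411 , -0.1983,  0.066 ])]
0.072 red (np.float64(1.2205282718368835), np.float64(57.493874188110155)) blue (np.float64(-0.5347176142214565), np.float64(34.67234043506959)) [array([ 0.4184, -0.1118,  0.072 ]), array([ 0.4059, -0.1831,  0.072 ])] [array([ 0.5462, -0.1857,  0.072 ]), array([ 0.4062, -0.1877,  0.072 ])]
0.08 red (np.float64(1.224617994810206), np.float64(58.11273382780682)) blue (np.float64(-0.5080053896506165), np.float64(34.0610779069086)) [array([ 0.4185, -0.1111,  0.08  ]), array([ 0.406, -0.182,  0.08 ])] [array([ 0.5377, -0.1716,  0.08  ]), array([ 0.3998, -0.1735,  0.08  ])]
pics/d_376.png
```

View pics/d_376.png

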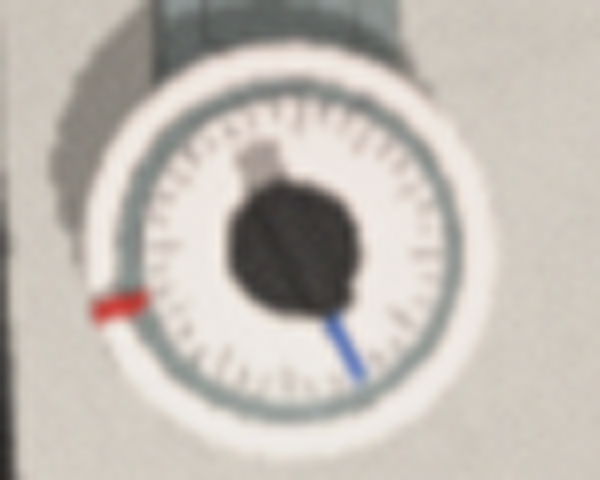

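Run:
```python
from go import *
print(unproj("top",[(391.2,235.8)],.074),sc(-160,0,74))
ax=(unproj("top",[(391.2,235.8)],.074)[0]+sc(-160,0,74))/2; print(ax)
np.save("ax.npy",ax)
rel([ax[0],ax[1],.2],-62.7)
```

```text
[[ 0.43650302 -0.16666369  0.074     ]] [ 0.43629891 -0.16641595  0.074     ]
[ 0.43640096 -0.16653982  0.074     ]
t37.7 pos [ 0.6109 -0.1731  0.2423] rpy [-9.011e+01  1.000e-02 -9.200e+01] op 0.0703 F [ 0.6  0.1 -0.1] | x -0.5 y 42.3 z -174.6 turn -0.511
```

```bash
python3 -m crank '[[[0.1,-0.5,0,-40,-0.1],[0.1,-0.5,0,-90,-0.2],[0.1,-0.5,0,-140,-0.35],[0.1,-0.5,0,-174.5,-0.511],[0.1,-0.5,40,-174.5,-0.511],[0.1,-0.5,80,-174.5,-0.511],[0.1,-0.5,110,-174.5,-0.511],[0.1,-0.5,110,-174.5,-0.511]]]'
python3 - <<'E'
from go import *
ax=np.load("ax.npy"); rel([ax[0],ax[1],.09],-62.7)
snap("scene","s27",(320,130,110,90),7)
E
```

```text
clock: 38.67
tool_pos: [0.435, -0.1666, 0.1313]
orientation: [-90.3, 0.2, -62.7]
force: [0.3, 0.1, 0.4]
opening: 0.0392
t38.7 pos [ 0.435  -0.1666  0.1313] rpy [-90.3    0.15 -62.73] op 0.0392 F [0.3 0.1 0.4] | x 0.6 y 41.3 z 1.3 turn -0.001
```

View pics/s27.png

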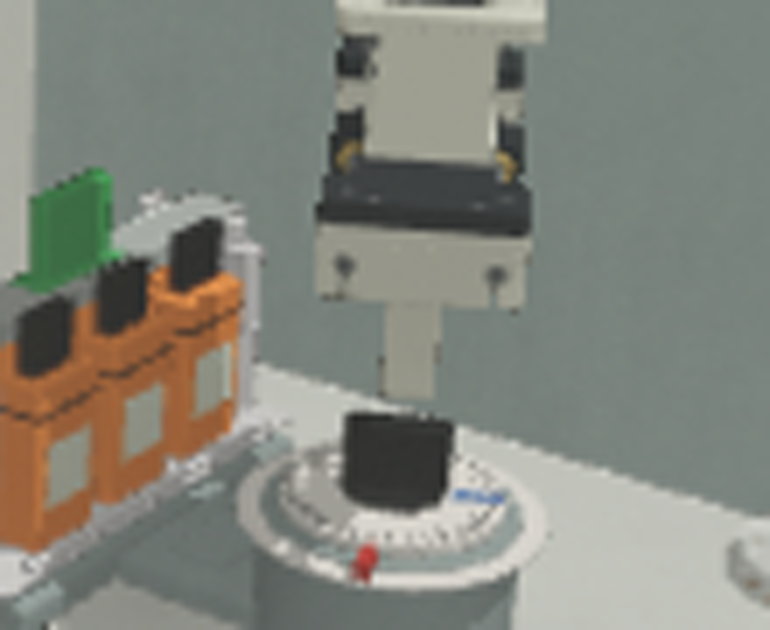

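```bash
python3 -m crank '[[[0.1,0.5,20,0,0],[0.1,0.5,40,0,0],[0.1,0.5,42,0,0],[0.1,0.5,42,0,0],[1,0.5,42,0,0],[1,0.5,42,0,0],[1,0.5,42,0,0],[1,0.5,42,0,0],[1,0.5,42,0,0]]]'
python3 - <<'E'
from go import *
ax=np.load("ax.npy"); rel([ax[0],ax[1],.09],-62.7)
snap("scene","s28",(320,130,110,90),7)
E
python3 dial.py
```

```text
clock: 39.85
tool_pos: [0.4375, -0.1671, 0.0918]
orientation: [-90.0, -0.0, -62.7]
force: [-1.0, 0.7, 4.3]
opening: 0.014
t39.9 pos [ 0.4375 -0.1671  0.0918] rpy [-8.999e+01 -1.000e-02 -6.271e+01] op 0.0140 F [-1.   0.7  4.3] | x -1.0 y 1.8 z -0.7 turn -0.000
{'red': None, 'blue': None}
{'red': (np.int64(2447), np.float64(347.59583163056806), np.float64(187.55864323661626), np.int32(84)), 'blue': (np.int64(238), np.float64(387.8109243697479), np.float64(200.52100840336135), np.int32(9))}
0.06 [] [array([ 0.5599, -0.2084,  0.06  ]), array([ 0.4158, -0.2087,  0.06  ])]
0.066 [] [array([ 0.5535, -0.1978,  0.066 ]), array([ 0.411, -0.198,  0.066])]
0.072 [] [array([ 0.5471, -0.1872,  0.072 ]), array([ 0.4062, -0.1874,  0.072 ])]
0.08 [] [array([ 0.5386, -0.173 ,  0.08  ]), array([ 0.3998, -0.1732,  0.08  ])]
```

View pics/s28.png

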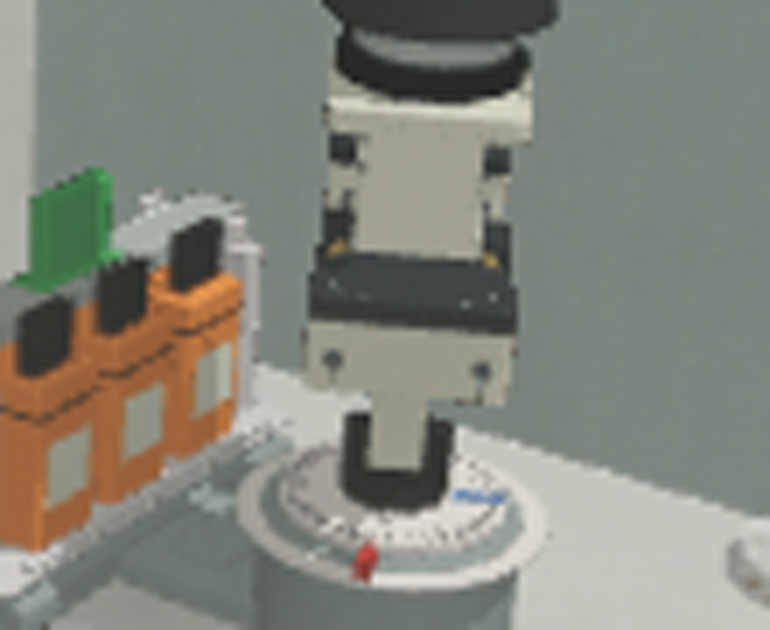

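```bash
python3 -m crank '[[[1,-0.5,0,-0.5,0.17],[1,-0.5,0,-0.5,0.34],[1,-0.5,0,-0.5,0.51],[1,-0.5,0,-0.5,0.68],[1,-0.5,0,-0.5,0.85],[1,-0.5,0,-0.5,1.02],[1,-0.5,0,-0.5,1.19],[1,-0.5,0,-0.5,1.36],[1,-0.5,0,-0.5,1.53],[1,-0.5,0,-0.5,1.66],[1,-0.5,0,-0.5,1.73],[1,-0.5,0,-0.5,1.73]]]'
python3 - <<'E'
from go import *
ax=np.load("ax.npy"); rel([ax[0],ax[1],.09],-62.7-99.1)
snap("scene","s29",(320,130,110,90),7)
E
```

```text
clock: 41.55
tool_pos: [0.4371, -0.1679, 0.0919]
orientation: [-89.9, -0.0, -161.9]
force: [0.1, -9.4, 2.3]
opening: 0.0135
t41.5 pos [ 0.4371 -0.1679  0.0919] rpy [ -89.9    -0.   -161.87] op 0.0135 F [ 0.1 -9.4  2.3] | x 0.2 y 1.9 z -1.5 turn -0.001
```

View pics/s29.png

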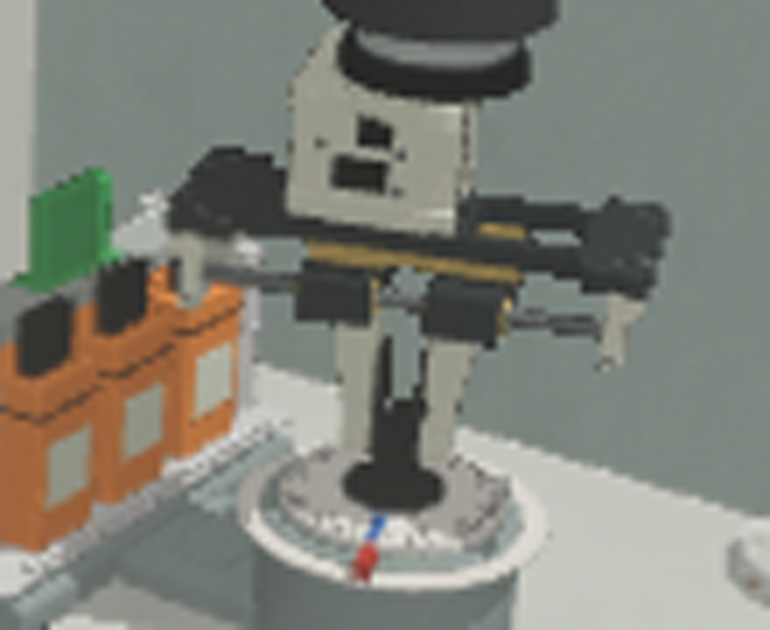

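```bash
python3 -m crank '[[[0.5,0,0,0,0],[0.1,0,0,0,0],[0.1,0,0,0,0],[0.1,0,-30,0,0],[0.1,0,-70,0,0],[0.1,0,-120,0,0],[0.1,-20,-140,-40,0],[0.1,-50,-140,-90,0],[0.1,-80,-140,-140,0],[0.1,-100,-140,-180,0],[0.1,-100,-140,-200,0],[0.1,-100,-140,-200,0]]]'; python3 dial.py;ls pics/d_*;  python3 - <<'E'
from go import *
snap("scene","s30",(320,130,110,90),7)
E
```

```text
clock: 43.1
tool_pos: [0.469, 0.0556, 0.2314]
orientation: [-90.0, -0.0, -161.7]
force: [-1.1, -0.1, 0.8]
opening: 0.0391
{'red': (np.int64(1297), np.float64(369.4602929838088), np.float64(242.92212798766383), np.int32(30)), 'blue': (np.int64(528), np.float64(378.0625), np.float64(240.1060606060606), np.int32(18))}
{'red': (np.int64(2589), np.float64(347.5843955195056), np.float64(187.80919273850907), np.int32(84)), 'blue': (np.int64(293), np.float64(373.3174061433447), np.float64(204.80204778156997), np.int32(8))}
0.06 red (np.float64(1.2129074184692916), np.float64(56.55877522574354)) blue (np.float64(1.2090159471955069), np.float64(33.39823766249849)) [array([ 0.4183, -0.1128,  0.06  ]), array([ 0.4256, -0.1348,  0.06  ])] [array([ 0.559 , -0.2068,  0.06  ]), array([ 0.4373, -0.1574,  0.06  ])]
0.066 red (np.float64(1.2161012405908016), np.float64(57.02151354968445)) blue (np.float64(1.2144601238677284), np.float64(33.96567827217671)) [array([ 0.4183, -0.1123,  0.066 ]), array([ 0.4255, -0.1342,  0.066 ])] [array([ 0.5526, -0.1962,  0.066 ]), array([ 0.4322, -0.1473,  0.066 ])]
0.072 red (np.float64(1.21924361182226), np.float64(57.484824153893314)) blue (np.float64(1.219725235389106), np.float64(34.534092492389945)) [array([ 0.4184, -0.1118,  0.072 ]), array([ 0.4255, -0.1336,  0.072 ])] [array([ 0.5462, -0.1856,  0.072 ]), array([ 0.4272, -0.1373,  0.072 ])]
0.08 red (np.float64(1.223355427563206), np.float64(58.103438175926875)) blue (np.float64(1.2264813072860772), np.float64(35.29341130743582)) [array([ 0.4184, -0.1111,  0.08  ]), array([ 0.4255, -0.1328,  0.08  ])] [array([ 0.5377, -0.1715,  0.08  ]), array([ 0.4204, -0.1238,  0.08  ])]
pics/d_376.png
pics/d_400.png
pics/d_432.png
```

View pics/s30.png

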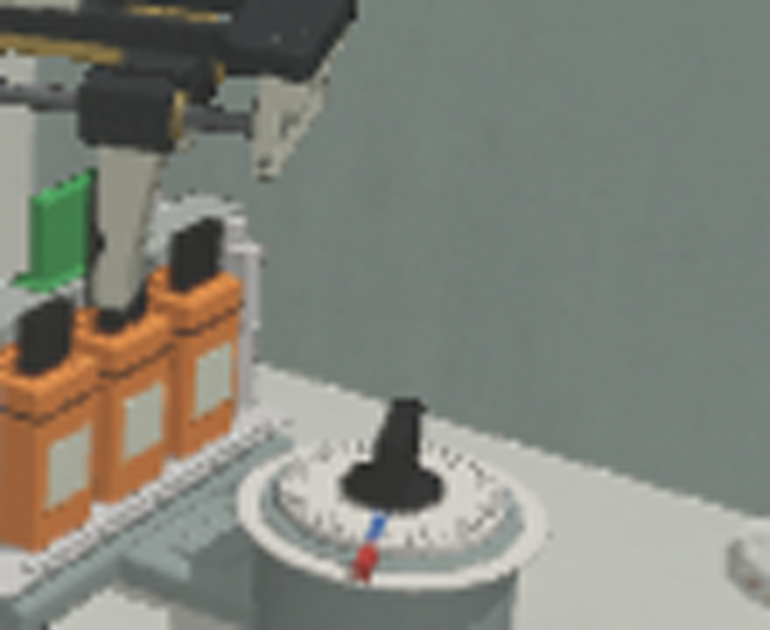

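View pics/d_432.png

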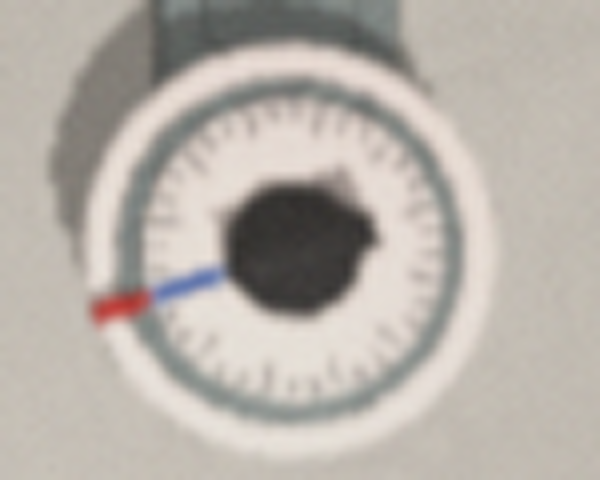

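Run:
```python
from go import *
snap("top","t31",(190,130,260,140),3)
snap("scene","s31",(190,110,220,150),3.6)
print(ctrl.get_obs()['clock'])
```

```text
43.4
```

View pics/t31.png

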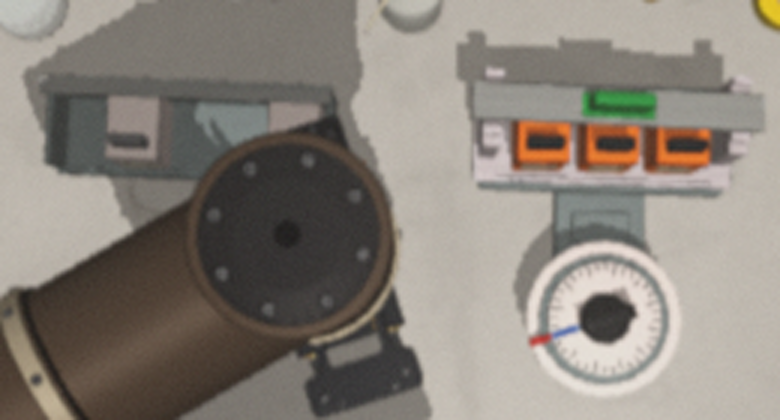

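View pics/s31.png

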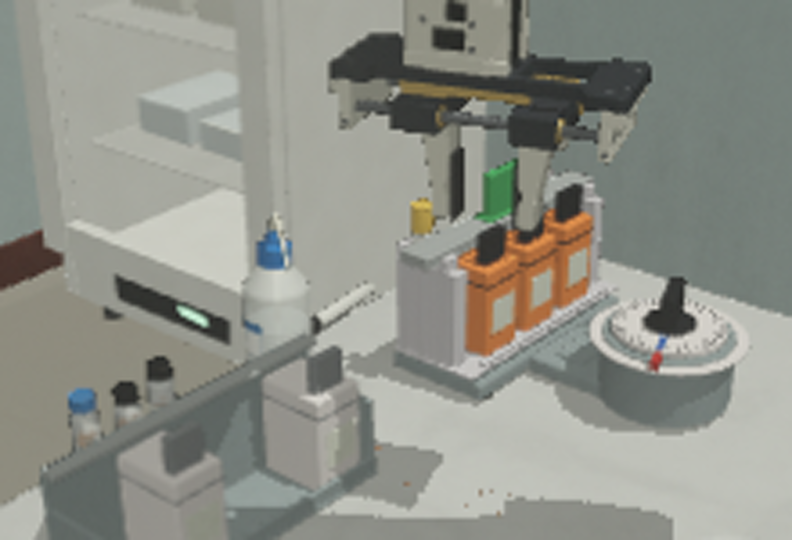

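Run:
```python
from go import *
cr=(340,145,110,60);s=7
im=snap("top",None,cr,s)
z=113
draw(im,"top",scale,box(0,30,-120,120,z,z+12),(0,0,255),cr,s)
draw(im,"top",scale,box(9,21,-25,25,z+12,z+53),(255,0,0),cr,s)
for y in(-102,102): draw(im,"top",scale,box(-24,42,y-8,y+8,124,124.1),(0,200,0),cr,s)
cv2.imwrite("pics/t32.png",im)
```

```text
(no output)
```

View pics/t32.png

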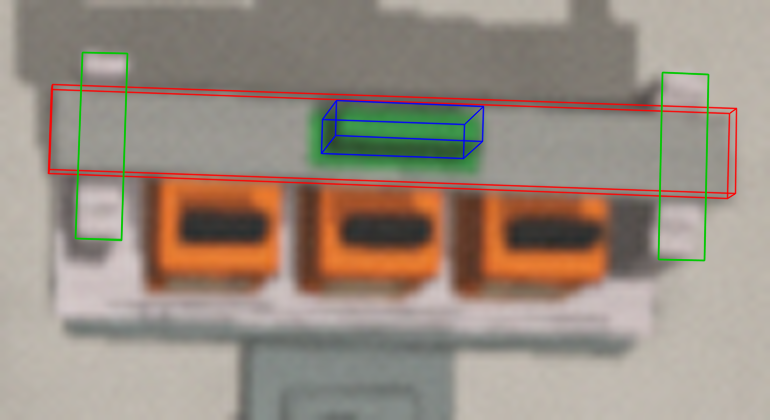

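Run:
```python
from plant import ctrl
print(ctrl.get_obs()['qvel'].round(2)); print(ctrl.close_job())
```

```text
[ 0.09  0.01 -0.04 -0.03 -0.05 -0.04]
the job is handed in; nothing more can be done
None
```

The job is done and handed in at about 43 s of the 210 s allowed; no verdict was reported.

- **Boxes:** I tilted the three orange boxes forward by their tabs from under the keeper rail. They stand upright on the pan at about y = -58, 0 and +58 mm, tabs to the front. Both white boxes are still in the rack.
- **Bar:** It was knocked toward the rack during the run, so I located it again before lifting it. It lies in both post notches, and a model overlay on the last top picture puts it within about 1 mm of centred.
- **Dial:** With everything on the pan, I turned the knob by 1.73 rad. In the top picture the pointer and the blue mark both read about 1.22 rad, agreeing to within about 0.005 rad. I did not get a usable pointer reading from the scene camera: its red detection locked onto an orange box. By eye, the two marks also line up in that picture.

The arm was clear of everything and at rest at hand-in. The highest force reading I saw was about 9 N sideways while turning the knob, and no check failed.

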